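Set up the titrator: lock in the dosing cartridge, hang the probe in the beaker

ROBOT

A 6-joint arm with a two-finger parallel gripper is mounted at the origin on the work surface. World frame = base frame: x ahead of the robot, y to its left, z up, the work surface at z = 0. Lengths are in m, angles in degrees, forces in N, time in s.
With the tool pointing down it reaches from about 0.4 to 0.825 m from the base axis. Payload 7 kg.
Tool frame: the origin (TCP) lies between the finger pads; the fingertips stand 19 mm ahead of it and the grasp point (between the pads) is the TCP; z points along the fingers, y is the line along which they close (so a half turn about z gives the same grasp; the last joint's range is limited). The gripper opens to 88 mm and grips with 3 to 60 N. Pads are 19 mm wide; open, the fingers measure 130 mm over their backs; the gripper's body (78 mm by 193 mm) begins 47 mm behind the grasp point.
Start: joints at [-50.357, 20.546, 0.682, 0, -70.136, -16.507], TCP at [0.265, -0.621, 0.246] pointing down, gripper open.
Joint ranges: [-176.03, 176.03], [-82.01, 121.73], [-58.28, 71.71], [-173.87, 95.51], [-174.79, -0.11], [-173.66, 173.66]. Speed limits (degrees/s): [136.94, 136.94, 172.46, 180, 180, 180].

INTERFACE

Orientations are given as [roll, pitch, yaw] about the fixed x, y, z axes, in that order (R = Rz(yaw) Ry(pitch) Rx(roll)).
In Python, from plant import get_obs, snapshot, close_job, spot_in, spot_point gives the robot as it stands.
- The arm moves only by the tool play_rows, never from a script. Its argument "plan" is a list of rows, each a list of 6 numbers: the shift along the tool's x, y, z in cm, then the turn, a rotation vector about the tool's x, y, z in degrees. A call has 1 to 20 rows; each row shifts and turns the commanded pose from where the row before left it, along the tool's axes as they then stand; what a row does not reach is not made up. A row lasts 1/12 s, in which the tool goes at most 41.7 mm and 7.16 degrees, less where a joint would pass 70% of its speed; a pose out of reach is approached as far as the arm can. A call is refused whole if a number of a shift passes 4.17 or a number of a turn 7.16, either way. A call with a gripper value outside its range is refused whole. "grip" is the finger opening in cm, from 0 to 8.76, set as the call begins (left out, the last holds). The fingers move at their own pace and stop on an object; the grip force is fixed at half the most. Time passes only in rows, so rows that do not move let the fingers close. It gives the time, the measured TCP pose, the force, the opening and the grip force at its end, in the units of the state.
- get_obs(): the state, without advancing time (a new reading comes with each control period).
- snapshot(name): name is "scene" or "top"; returns a dict with "frame" (420x560x3 uint8, red, green, blue), "fx", "fy", "cx", "cy" (pixels), "k1" (the pictures are not rectified: a ray, as slopes to the right and down, at radius r is drawn at 1 + k1 r^2 times it, then the intrinsics apply), "position" and "attitude" of the camera in the world. Camera axes: x right, y down, z forward; pixel columns grow to the right and rows downward; lengths in m; the calibration is good to about 2 mm. A picture is of the moment at which its call begins. There is no depth.
- close_job(): hands the job in; it is judged then, once.
Trained networks look in the newest picture that a camera, given by its name, has taken for a name from the list of things; names that differ only in an ending like _2 or _b are one class to them, and where a whole thing is asked for, a point or a joint stands for the part that bears it (a point fixed in the world has none). Each returns a list of dicts, best first, with "score" (0 to 1); they miss things now and then, are a little off and sometimes report something else, mostly with a low value. They report only what shows in the picture. A call takes as long as a camera call. They do not tell look-alikes from the thing itself.
- spot_in(camera, thing): "position" ([x, y, z] in m, in world coordinates, good to about 4 mm: the middle of the surface that is visible of it).
- spot_point(camera, thing): "position" ([x, y, z] in m, in world coordinates, good to about 4 mm: a listed point, or the origin of a listed thing).
The state is a dict: "clock": time; "joint_pos": joint angles; "qvel": joint speeds; "tau": joint torques, N m; "tool_pos": TCP position; "orientation": TCP orientation; "force": force on the tool from outside, world axes, zero at the start; "moment": the same for the moment, N m; "opening": finger opening in m; "gripper_force": force on a finger pad.
Only numpy, scipy, OpenCV 4.12 (cv2) and the standard library are available. Lean on these libraries where they do the work, as an engineer would, in place of code of your own. Each camera call takes 0.05 s, during which the arm holds its last target. There are 200 camera calls.

TASK

Set the titrator up for a run: drop the dosing cartridge fully home into the pocket of the sloping dock, then swing the locking lever fully shut over it. Also hook the cordless probe by its bent lip over the rim of the beaker, so that it hangs upright inside with the lip outside. Leave the beaker, bottle, rubber bulb and tube rack standing where they are.

Things in the scene. Friction and masses are not known exactly. Their poses are not given: they have to be found in the camera images.
- titrator: white wedge-shaped bench instrument, 180 x 180 mm footprint (x -77..101, y -90..90), fixed, 105 mm high at the back (+x). Origin: on the bench under the pocket, z up, x towards its high back. Its top face slopes up by 25 degrees towards +x (it faces the robot). It stands at varying places and yaws
- dock: the sloping top face of the titrator, 143 x 170 mm, with a rectangular pocket. Origin: centre of the pocket's mouth, in the face, 75 mm above the bench. Axes: x up the slope, y along the face, z square out of the face (25 degrees from vertical). The pocket is 30 mm along x by 38 mm along y, 24 mm deep, its mouth flared by 4 mm all round over the top 5 mm. Two 50 mm high steel cheeks at y 34..50, x -12..12 carry the lever
- lever (a joint): angle of the locking lever in rad: 0 = fully shut, lying along -y of the dock across the pocket; 1.57 = standing square off the face; 2.4 = stop, fully open, leaning out to +y. It pivots about an axis along the dock's x. Friction (0.12 N m, about 1.5 N at the knob) keeps it where it is left. It may start hanging over the pocket (from 0.5) or well open (to 2.2); below about 1.8 it is in the way of loading the pocket
- lever_hinge (a point): a point on the lever's pivot axis, in the dock frame at x 0, y 42, z 42 mm
- lever_knob (a point): centre of the black round knob on the lever's end, 82 mm from the pivot; a cylinder of 16 mm diameter, 20 mm long along the dock's x, so it can be pinched 20 mm wide along that axis and turns between the fingers. The lever's arm is 10 mm wide (dock x), 8 mm thick, and when shut its underside lies 38 mm off the face, 2 mm over a seated cartridge; the shut knob is at dock x 0, y -40, z 42 mm
- cartridge: grey block with a black line round it, clear windows and two small steel ports on top, 28 (x) x 36 (y) x 60 (z) mm, about 110 g, standing upright. Origin: centre of its underside. It fits the pocket with its x along the dock's x, either way round; seated, its underside is 24 mm below the face and 36 mm stand out
- probe: cordless probe in a white square sleeve, standing upright, lip towards its +x, about 90 g. Origin: centre of the sleeve's underside. Sleeve 28 (x) x 22 (y) x 64 mm high; on it a grey head 16 (x) x 22 (y) mm from z 64 to 104 mm to hold it by. At the top a bridge (16 mm wide, z 58..63) goes out to a lip at x 25..29 that hangs down to z 44: the gap between sleeve (x 14) and lip (x 25) is 11 mm
- probe_seat (a point): underside of the probe's bridge, mid gap (probe x 19.5, z 58 mm): rests on the rim when hung
- probe_lip (a point): on the lip near its lower end (probe x 27, z 46 mm)
- beaker: white opaque straight beaker, outer diameter 88, wall 4, height 95, floor 5 mm, about 300 g, loose. Origin: centre of its underside
- beaker_rim (a point): centre of the beaker's mouth, 95 mm above its underside
- bottle: closed amber bottle with black cap, diameter 60, height 100 mm, a bystander. Origin: centre of its underside
- bulb: red-brown rubber pipette bulb, diameter 44, height 50 mm, standing between the robot and the titrator, a bystander. Origin: centre of its underside
- rack: steel test tube rack with tubes, 66 (x) x 190 (y) x 67 mm (tubes to 96 mm), on the right of the titrator, long side running away from the robot, a bystander. Origin: centre of its underside
- stand: burette stand fixed behind the titrator on its left: white base plate 100 x 120 x 14 mm, steel rod 12 mm thick and 464 mm high at its x 0, y 35 mm, amber burette at x 45, y 35 mm. Origin: centre of the base's underside
Things that resemble listed ones, but are neither listed nor needed, are in the scene too. There is more than one size of the cartridge; the one meant has the size given above. What is shaped like the probe but purple is not meant.

How it is judged (in metres and radians):
On the way, in this order (a step that is already met when the one before it is completed fails the run):
1. the cartridge is fully home in the pocket while the lever is open (z of cartridge in the frame of dock between -0.0265 and -0.021 m and x of cartridge in the frame of dock between -0.003 and 0.003 m and y of cartridge in the frame of dock between -0.003 and 0.003 m and angle between the z axis of cartridge and the z axis of dock, either way round below 0.12 rad and value of joint lever above 0.5 rad), for 0.2 s.
2. the lever is swung shut over the seated cartridge (z of cartridge in the frame of dock between -0.0265 and -0.021 m and x of cartridge in the frame of dock between -0.003 and 0.003 m and y of cartridge in the frame of dock between -0.003 and 0.003 m and angle between the z axis of cartridge and the z axis of dock, either way round below 0.12 rad and value of joint lever below 0.1 rad), for 0.2 s.
At the end, for the whole second after the job is handed in: Cartridge underside 21 to 26.5 mm below the dock face, centred within 3 mm, square within 0.12 rad; lever within 0.1 rad of shut; probe on the beaker rim (bridge within 5 mm of rim height, lip outside, sleeve inside, tilt under 0.2 rad); beaker upright; all at rest (all of step 2 and z of probe_seat in the frame of beaker_rim between -0.005 and 0.005 m and horizontal distance between probe and beaker below 0.034 m and horizontal distance between probe_lip and beaker above 0.042 m and angle between probe's own z axis and vertical below 0.2 rad and angle between beaker's own z axis and vertical below 0.05 rad and linear speed of each of probe, cartridge below 0.02 m/s); the robot touches nothing.
It fails at once if the beaker is shifted by more than 30 mm or tipped by more than 0.3 rad (distance of beaker from where it was at the start of the episode above 0.03 m or angle between beaker's own z axis and vertical above 0.3 rad).
It fails at once if the bottle, bulb or rack is shifted by more than 30 mm or tipped by more than 0.4 rad (distance of any of bottle, bulb, rack from where it was at the start of the episode above 0.03 m or angle between any of bottle, bulb, rack's own z axis and vertical above 0.4 rad).
It also fails if it takes over 72 s, if anything falls off the work surface, if the arm or the gripper's body presses on something with over 40 N, if the wrist force passes 120 N, or if a joint passes its speed limit or range.

## Working session

There is one attempt and no reset: what is moved stays moved. The work goes in short steps, Python scripts to look and compute and a tool call to move; the robot and the scene stay as the last step left them, time stands still between calls to the robot, and variables do not carry over. Pictures are saved under pics/ and viewed, at most 10 in all, crops included, and the job is handed in when it is done.

Besides the shell and the picture viewer there is one more tool, called after ">>>" by a JSON object that holds its "api" and its "payload", one argument or row to a line. play_rows: Moves the arm, as the interface text tells. Its arguments: {"type":"object","properties":{"plan":{"type":"array","items":{"type":"array","items":{"type":"number"}}},"grip":{"type":"number"}},"required":["plan"]}

```bash
ls; mkdir -p pics; cat > h.py <<'E'
import numpy as np, cv2
from scipy.spatial.transform import Rotation as R
from plant import *
def save(name,fn,crop=None,scale=1):
    s=snapshot(name); im=s["frame"][:,:,::-1].copy()
    np.savez("pics/"+fn+".npz",**{k:v for k,v in s.items()})
    if crop: im=im[crop[1]:crop[3],crop[0]:crop[2]]
    cv2.imwrite("pics/"+fn+".png",cv2.resize(im,None,fx=scale,fy=scale,interpolation=cv2.INTER_CUBIC)); return s
E
python3 - <<'E'
from h import *
a=save("scene","s0");b=save("top","t0")
cv2.imwrite("pics/both.png",np.vstack([cv2.resize(x["frame"][:,:,::-1],(400,300)) for x in (a,b)]))
for s in (a,b): print({k:s[k] for k in s if k!="frame"})
print(get_obs())
for c in ("scene","top"):
  for t in "titrator dock lever_hinge lever_knob cartridge probe probe_seat probe_lip beaker beaker_rim bottle bulb rack stand".split():
    print(c,t,[(np.round(d["position"],3).tolist(),round(d["score"],2)) for d in spot_point(c,t)][:5])
E
```

```text
pics
{'fx': 432.85860673401857, 'fy': 432.85860673401857, 'cx': 286.4231963547861, 'cy': 213.93451019527333, 'k1': 0.04216235577686175, 'position': array([ 1.12193448, -0.53266305,  0.7214303 ]), 'attitude': array([-129.66485668,   -1.21649022,   47.6170904 ])}
{'fx': 503.1155093444184, 'fy': 503.1155093444184, 'cx': 280.1564737314659, 'cy': 219.0263795633756, 'k1': -0.10426693311931064, 'position': array([3.02247366e-01, 1.24920386e-03, 1.43383499e+00]), 'attitude': array([-168.63353774,   -0.49877326,  -89.45051203])}
{'clock': 0.1, 'joint_pos': array([-5.03576614e+01,  2.05895841e+01,  6.39507035e-01, -1.67486227e-02,
       -7.01350831e+01, -1.65055617e+01]), 'qvel': array([ 0.04908746, -0.04551107,  0.07507293, -0.00281675, -0.03441555,
        0.08123391]), 'tau': array([-1.30023684e-03, -5.84164166e+01,  2.93753207e+01,  7.01566458e+00,
        1.01702206e-02, -5.57185717e-05]), 'tool_pos': array([ 0.26503102, -0.62036133,  0.2446977 ]), 'orientation': array([ 1.79913875e+02, -9.10014230e-03, -1.56868919e+02]), 'force': array([ 0.54680342, -0.48201082,  0.42536588]), 'moment':
[... 1241 characters left out ...]
ever_knob [([0.588, 0.012, 0.178], 0.45)]
top cartridge [([0.665, 0.382, -0.0], 0.7), ([0.577, 0.385, -0.002], 0.63)]
top probe [([0.551, -0.365, -0.0], 0.71), ([0.622, -0.38, -0.001], 0.44), ([0.387, 0.286, 0.092], 0.26)]
top probe_seat [([0.633, -0.399, 0.058], 0.56), ([0.532, -0.368, 0.06], 0.5), ([0.387, 0.288, 0.093], 0.2)]
top probe_lip [([0.638, -0.402, 0.047], 0.52), ([0.524, -0.377, 0.042], 0.47)]
top beaker [([0.386, 0.291, -0.001], 0.59), ([0.756, 0.256, -0.001], 0.35)]
top beaker_rim [([0.389, 0.286, 0.092], 0.67)]
top bottle [([0.384, -0.271, 0.0], 0.85)]
top bulb [([0.421, -0.063, -0.0], 0.52)]
top rack [([0.714, -0.228, 0.001], 0.88)]
top stand [([0.756, 0.258, -0.001], 0.94)]
```

View pics/s0.png

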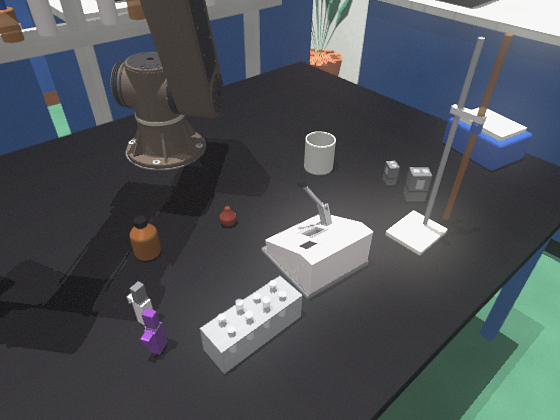

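View pics/t0.png

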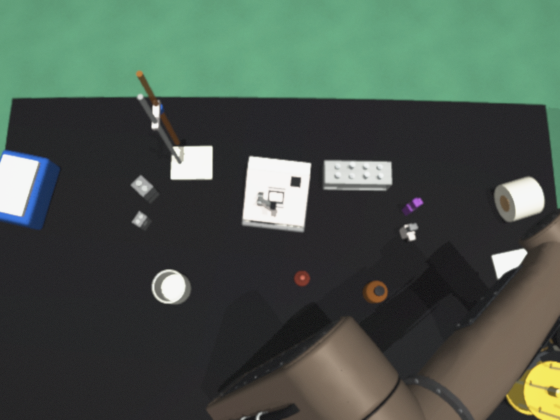

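Cartridge candidates in the scene view are at (391,172) and (418,183). The probe candidates are white at (138,300) and purple at (153,335), so white is the one meant. I'll enlarge all of these.

```bash
cat >> h.py <<'E'
class Cam:
    def __init__(s,d):
        s.K=np.array([[d["fx"],0,d["cx"]],[0,d["fy"],d["cy"]],[0,0,1.]]); s.D=np.array([float(d["k1"]),0,0,0])
        s.p=np.array(d["position"]); s.R=R.from_euler("xyz",d["attitude"],degrees=True)
    def proj(s,P):
        P=s.R.inv().apply(np.atleast_2d(P)-s.p)
        return cv2.projectPoints(P,np.zeros(3),np.zeros(3),s.K,s.D)[0][:,0]
    def ray(s,uv):
        n=cv2.undistortPoints(np.array(uv,float).reshape(-1,1,2),s.K,s.D)[:,0]
        return s.R.apply(np.c_[n,np.ones(len(n))])
    def onz(s,uv,z):
        r=s.ray(uv); return s.p+r*((z-s.p[2])/r[:,2])[:,None]
def tri(c1,u1,c2,u2):
    A=[];b=[]
    for c,u in((c1,u1),(c2,u2)):
        r=c.ray([u])[0]; r/=np.linalg.norm(r); M=np.eye(3)-np.outer(r,r); A.append(M); b.append(M@c.p)
    return np.linalg.lstsq(np.vstack(A),np.hstack(b),rcond=None)[0]
def load(fn):
    d=np.load("pics/"+fn+".npz"); return d["frame"][:,:,::-1].copy(),Cam(d)
E
python3 - <<'E'
from h import *
s,cs=load("s0");t,ct=load("t0")
print(cs.proj([[.636,.007,.075],[.752,.26,0]]),ct.proj([[.636,.007,.075],[.752,.26,0]]))
def cr(im,x,y,w,h,W,H):
    return cv2.resize(im[y:y+h,x:x+w],(W,H),interpolation=cv2.INTER_CUBIC)
m=np.hstack([
 np.vstack([cr(s,380,155,60,50,360,300),cr(t,120,170,60,50,360,300)]),
 np.vstack([cr(s,110,270,80,100,240,300),cr(t,390,190,48,60,240,300)])])
m=np.hstack([m,np.zeros((600,200,3),np.uint8)])
m[:300,600:]=cr(s,295,185,40,60,200,300); m[300:,600:]=cr(t,250,175,40,60,200,300)
cv2.imwrite("pics/m1.png",m)
m=np.vstack([cr(s,258,180,120,90,533,400)[:300],cr(t,238,150,80,45,533,300)])
cv2.imwrite("pics/m2.png",np.vstack([cr(s,255,180,128,96,800,600)])); cv2.imwrite("pics/m3.png",cr(t,232,150,90,90,600,600))
E
```

```text
[[312.01471267 230.61241166]
 [414.67504554 232.02690695]] [[274.98255531 197.63182438]
 [190.60244668 164.93582252]]
```

View pics/m1.png

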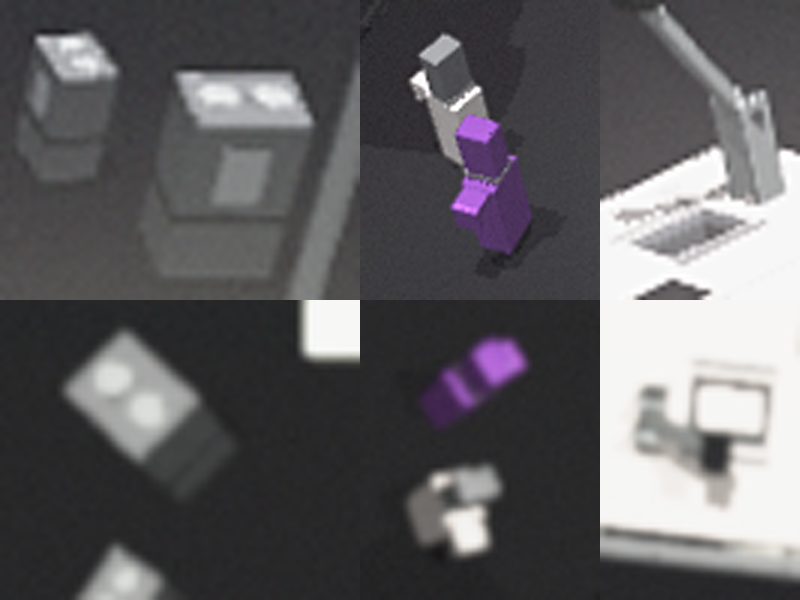

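View pics/m2.png

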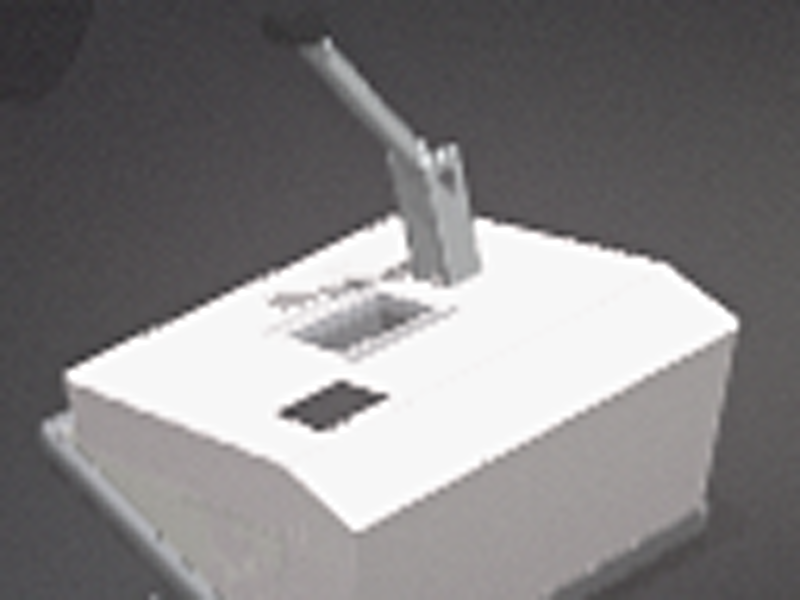

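View pics/m3.png

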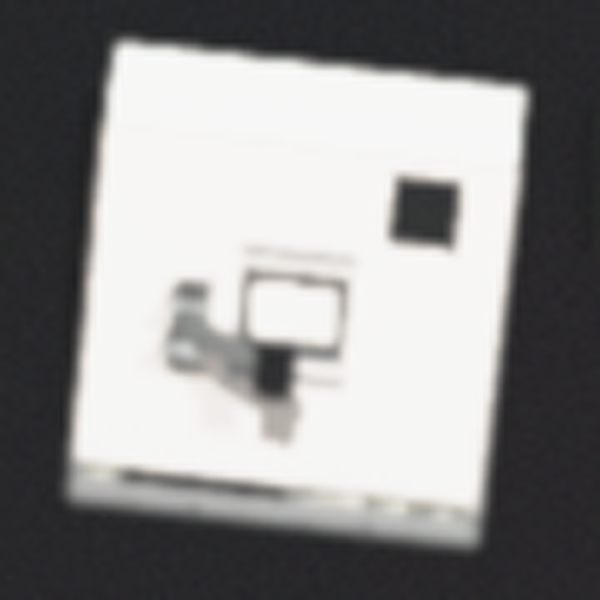

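Scene crops: the big cartridge's top face has corners at about (410,167), (429,167), (432,176) and (414,176). The other block at about (391,165) looks smaller. The white probe's lip faces the robot, away from the scene camera. The pocket mouth is at (313,231) in scene and (276,197) in top; the dark square at (308,244) is only a display. The lever hangs at about 1 rad over the pocket.

```bash
python3 - <<'E'
from h import *
from scipy.optimize import least_squares
s,cs=load("s0");t,ct=load("t0")
T=lambda L,ox,oy,k,x0=0,y0=0:[(ox+(a-x0)/k,oy+(b-y0)/k) for a,b in L]
sc=T([(180,72),(295,72),(313,127),(205,127)],380,155,6)
tc=T([(125,28),(200,100),(140,162),(63,88)],120,170,6)
ss=T([(33,35),(90,33),(118,75),(65,82)],380,155,6)
def fit(obs,x0):
    # params x y z yaw a b ; nearest corner matching
    def f(p):
        x,y,z,w,a,b=p; c,d=np.cos(w),np.sin(w)
        P=np.array([[x+c*i*a-d*j*b,y+d*i*a+c*j*b,z] for i,j in((.5,.5),(.5,-.5),(-.5,-.5),(-.5,.5))])
        r=[]
        for cam,o in obs:
            q=cam.proj(P); o=np.array(o)
            best=min((np.roll(q[::e],k,0)-o for e in(1,-1) for k in range(4)),key=lambda m:(m**2).sum()); r.append(best.ravel())
        return np.concatenate(r)
    best=min((least_squares(f,[*x0,w,.036,.028]) for w in np.radians([10,30,50,70,-20,-40,-60])),key=lambda q:q.cost)
    return np.round(np.r_[best.x[:3],np.degrees(best.x[3]),best.x[4:]*1000],4),best.cost
print("big",fit([(cs,sc),(ct,tc)],[.666,.38,.06]))
print("small(scene only,z=? )",[np.round(cs.onz(ss,z),4)[:,:2].tolist() for z in(.045,.06)])
print("pocket",tri(cs,(313.2,231.5),ct,(275.8,197.1)))
print("head top",tri(cs,(137.7,286),ct,(413.6,226.8)))
be=ct.onz(T([(115,40),(527,90)],232,150,6.667),.105); print("back edge",be,np.degrees(np.arctan2(*(be[0]-be[1])[[1,0]]))-90)
fe=ct.onz(T([(68,500),(480,548)],232,150,6.667),.005); print("front",fe,np.degrees(np.arctan2(*(fe[0]-fe[1])[[1,0]]))-90)
pk=ct.onz(T([(243,270),(347,283),(338,358),(238,345)],232,150,6.667),.075);print(pk)
br=ct.onz(T([(87,215),(100,253)],390,190,5),.063);print("bridge",br,np.degrees(np.arctan2(*(br[1]-br[0])[[1,0]])))
# beaker rim ellipse top
g=cv2.cvtColor(t,cv2.COLOR_BGR2GRAY)[260:310,145:200]; m=(g>75).astype(np.uint8)
cn=max(cv2.findContours(m,0,1)[0],key=cv2.contourArea); print(cv2.minEnclosingCircle(cn),cv2.boundingRect(cn))
print("beaker proj rim",ct.proj([[.387+.044*np.cos(a),.287+.044*np.sin(a),.095] for a in np.radians([0,90,180,270])]))
E
```

```text
big (array([ 0.666 ,  0.3801,  0.0841, 47.9732, 50.1088, 40.5564]), np.float64(3.325725453981197))
small(scene only,z=? ) [[[0.5389, 0.4066], [0.5559, 0.4289], [0.5868, 0.4091], [0.5741, 0.3852]], [[0.5519, 0.3857], [0.5684, 0.4076], [0.5987, 0.3882], [0.5862, 0.3649]]]
pocket [0.6387022  0.00591554 0.07453446]
head top [ 0.55318707 -0.36843607  0.10351841]
back edge [[ 0.74645602  0.07949925  0.105     ]
 [ 0.72685476 -0.09155701  0.105     ]] -6.536986682689289
front [[ 0.57075757  0.10108359  0.005     ]
 [ 0.5516409  -0.07755399  0.005     ]] -6.108185822509839
[[ 0.65625338  0.02545141  0.075     ]
 [ 0.65115729 -0.01807373  0.075     ]
 [ 0.61894591 -0.0145884   0.075     ]
 [ 0.62401743  0.02706796  0.075     ]]
bridge [[ 0.54220667 -0.36330639  0.063     ]
 [ 0.52081743 -0.36982377  0.063     ]] -163.05383681663676
((25.5, 27.0), 19.9061279296875) (6, 9, 40, 35)
beaker proj rim [[169.3226156  269.34693562]
 [152.1662709  285.5840072 ]
 [167.77451068 302.54905557]
 [184.98293013 286.1297015 ]]
```

The block at (391,172) has a top face of 27 x 36 mm at z 0.06, so it matches the text. The one at (418,183) comes out at 50 x 40 x 84 mm, so it's rejected. I'll confirm with model overlays in one crop.

```bash
cat >> h.py <<'E'
def box(x,y,w,z0,z1,a,b,ox=0,oy=0):
    c,d=np.cos(w),np.sin(w); return np.array([[x+c*(ox+i*a)-d*(oy+j*b),y+d*(ox+i*a)+c*(oy+j*b),z] for z in(z0,z1) for i,j in((.5,.5),(.5,-.5),(-.5,-.5),(-.5,.5))])
def ov(im,cam,P,x,y,k,col,close=True):
    q=((cam.proj(P)-[x,y]+.5)*k*8).astype(np.int32); cv2.polylines(im,[q],close,col,1,cv2.LINE_AA,3)
def dock(x,y,yaw):
    return R.from_euler("z",yaw)*R.from_euler("y",-25,degrees=True), np.array([x,y,.075])
def crop(im,x,y,w,h,k): return cv2.resize(im[y:y+h,x:x+w],None,fx=k,fy=k,interpolation=cv2.INTER_CUBIC)
E
cat > ovl.py <<'E'
from h import *
def montage(sf,tf,cart,probe,dk,bk,out):
    s,cs=load(sf);t,ct=load(tf); th=np.linspace(0,2*np.pi,40)
    tiles=[]
    for im,cam,regs in((s,cs,[(377,150,33,50),(118,270,53,50),(290,200,53,50),(298,125,53,50)]),(t,ct,[(125,200,33,50),(388,205,53,50),(248,172,53,50),(145,262,53,50)])):
        row=[]
        for (x,y,w,h) in regs:
            k=4.16*1.0; c=crop(im,x,y,w,h,k)
            for P in(box(*cart,0,.06,.028,.036),):
                ov(c,cam,P[4:],x,y,k,(0,255,0)); ov(c,cam,P[:4],x,y,k,(0,255,255))
            h_=box(*probe,.104,.064,.016,.022); ov(c,cam,h_[:4],x,y,k,(0,0,255)); ov(c,cam,box(*probe,0,.064,.028,.022)[:4],x,y,k,(0,255,255))
            ov(c,cam,box(*probe,.063,.063,.015,.016,ox=.0215)[:4],x,y,k,(255,0,255))
            Rd,o=dock(*dk)
            for a,b in((.038,.046),(.030,.038)):
                ov(c,cam,o+Rd.apply([[i*a/2,j*b/2,0] for i,j in((1,1),(1,-1),(-1,-1),(-1,1))]),x,y,k,(0,0,255))
            for z,r in((.095,.044),(.095,.040),(0,.044)):
                ov(c,cam,np.c_[bk[0]+r*np.cos(th),bk[1]+r*np.sin(th),0*th+z],x,y,k,(0,200,0))
            row.append(c)
        tiles.append(np.hstack(row))
    m=np.vstack(tiles); print(m.shape); cv2.imwrite("pics/"+out,m)
E
python3 - <<'E'
from ovl import *
montage("s0","t0",(.576,.387,np.radians(56)),(.552,-.367,np.radians(-162)),(.6387,.006,np.radians(-6.4)),(.387,.287),"o1.png")
E
```

```text
(416, 797, 3)
```

View pics/o1.png

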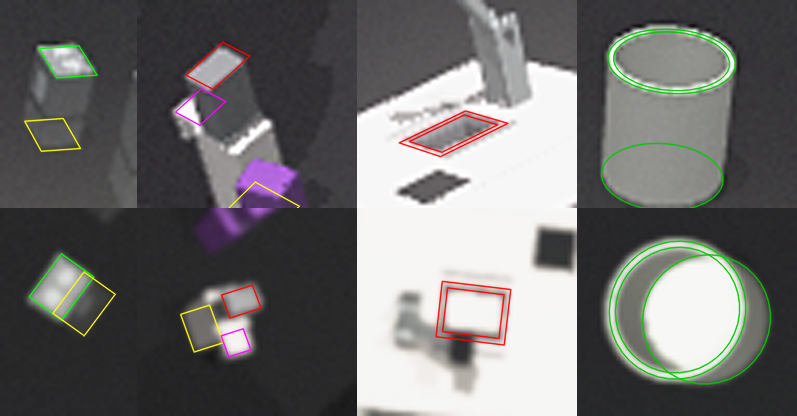

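The overlays match: the cartridge at scene (391,172) is the right one, and the white probe, pocket and beaker poses all fit. First I'll fly over to the lever with the fingers closed.

>>> {"api": "play_rows", "payload": {
  "plan": [
    [-3.0, 2.4, -0.3, 0, 0, 0],
    [-3.0, 2.4, -0.3, 0, 0, 0],
    [-3.0, 2.4, -0.3, 0, 0, 0],
    [-3.0, 2.4, -0.3, 0, 0, 0],
    [-3.0, 2.4, -0.3, 0, 0, 0],
    [-3.0, 2.4, -0.3, 0, 0, 0],
    [-3.0, 2.4, -0.3, 0, 0, 0],
    [-3.0, 2.4, -0.3, 0, 0, 0],
    [-3.0, 2.4, -0.3, 0, 0, 0],
    [-3.0, 2.4, -0.3, 0, 0, 0],
    [-3.0, 2.4, -0.3, 0, 0, 0],
    [-3.0, 2.4, -0.3, 0, 0, 0],
    [-3.0, 2.4, -0.3, 0, 0, 0],
    [-3.0, 2.4, -0.3, 0, 0, 0],
    [-3.0, 2.4, -0.3, 0, 0, 0],
    [-3.0, 2.4, -0.3, 0, 0, 0],
    [-3.0, 2.4, -0.3, 0, 0, 0]
  ],
  "grip": 0
}}

```text
clock: 2.92
tool_pos: [0.5744, -0.0432, 0.2971]
orientation: [-180.0, 0.0, -156.9]
force: [0.6, 0.1, 0.1]
opening: 0.0002
gripper_force: 0.0
```

>>> {"api": "play_rows", "payload": {
  "plan": [
    [0, 0, 0, 0, 0, -6.7],
    [0, 0, 0, 0, 0, -6.7],
    [0, 0, 0, 0, 0, -6.7],
    [0, 0, 0, 0, 0, -6.7],
    [0, 0, 0, 0, 0, -6.7],
    [0, 0, 0, 0, 0, -6.7],
    [0, 0, 0, 0, 0, -6.7],
    [0, 0, 0, 0, 0, -6.7],
    [0, 0, 0, 0, 0, -6.7],
    [0, 0, 0, 6.2, 0, 0],
    [0, 0, 0, 6.2, 0, 0],
    [0, 0, 0, 6.3, 0, 0],
    [0, 0, 0, 6.3, 0, 0],
    [0, 0, 0, 0, 0, 0]
  ]
}}

```text
clock: 4.08
tool_pos: [0.5648, -0.0474, 0.2886]
orientation: [-155.3, -0.2, -96.5]
force: [-3.1, -2.2, -4.4]
opening: 0.0005
gripper_force: 0.0
```

```bash
cat >> h.py <<'E'
DK=(.6387,.006,np.radians(-6.4))
def st():
    o=get_obs(); return o,np.array(o["tool_pos"]),R.from_euler("xyz",o["orientation"],degrees=True)
def go(p,Rt):
    o,q,Rq=st(); print("clock",o["clock"],"tcp",q.round(4),"rpy",np.round(o["orientation"],1),"q",np.round(o["joint_pos"],0),"F",np.round(o["force"],1),"open",o["opening"])
    print("shift cm (tool axes now)",(Rq.inv().apply(np.array(p)-q)*100).round(2),"turn",np.degrees((Rq.inv()*Rt).as_rotvec()).round(2))
def docktool():
    Rd,o=dock(*DK); return R.from_matrix(Rd.as_matrix()@np.array([[0,-1,0],[-1,0,0],[0,0,-1]]))
def dockp(v): Rd,o=dock(*DK); return o+Rd.apply(np.array(v))
def indock(p): Rd,o=dock(*DK); return Rd.inv().apply(np.array(p)-o)
E
python3 -c "
from h import *
go(dockp([0,-.045,.104]),docktool()); print(indock(st()[1]))"
```

```text
clock 4.0833 tcp [ 0.5648 -0.0474  0.2886] rpy [-155.3   -0.2  -96.5] q [ 22.  -5. -36.  19. -39. -41.] F [-3.1 -2.2 -4.4] open 0.00045684340331505986
shift cm (tool axes now) [-1.67  2.86 11.82] turn [ 0.29 -0.21 -0.05]
[ 0.02913804 -0.06132995  0.22211394]
```

>>> {"api": "play_rows", "payload": {
  "plan": [
    [-0.1, 0.5, 2.0, 0, 0, 0],
    [-0.1, 0.5, 2.0, 0, 0, 0],
    [-0.1, 0.5, 2.0, 0, 0, 0],
    [-0.1, 0.5, 2.0, 0, 0, 0],
    [-0.1, 0.5, 2.0, 0, 0, 0],
    [-0.1, 0.4, 1.8, 0, 0, 0],
    [0, 0, 0, 0, 0, 0],
    [0, 0, 0, 0, 0, 0]
  ]
}}

```text
clock: 4.75
tool_pos: [0.5973, -0.0427, 0.1766]
orientation: [-155.1, -0.1, -96.6]
force: [-0.2, -0.3, 1.1]
opening: 0.0004
gripper_force: 0.0
```

```bash
python3 -c "
from h import *
go(dockp([0,.065,.104]),docktool()); print(indock(st()[1]))"
```

```text
clock 4.75 tcp [ 0.5973 -0.0427  0.1766] rpy [-1.551e+02 -1.000e-01 -9.660e+01] q [ 18.   4. -47.  33. -19. -54.] F [-0.2 -0.3  1.1] open 0.0003571870438139759
shift cm (tool axes now) [-11.8    1.09   0.28] turn [ 0.13 -0.17 -0.13]
[ 0.01060664 -0.05299261  0.10714897]
```

>>> {"api": "play_rows", "payload": {
  "plan": [
    [-1.0, 0.1, 0, 0, 0, 0],
    [-1.0, 0.1, 0, 0, 0, 0],
    [-1.0, 0.1, 0, 0, 0, 0],
    [-1.0, 0.1, 0, 0, 0, 0],
    [-1.0, 0.1, 0, 0, 0, 0],
    [-1.0, 0.1, 0, 0, 0, 0],
    [-1.0, 0.1, 0, 0, 0, 0],
    [-1.0, 0.1, 0, 0, 0, 0],
    [-1.0, 0.1, 0, 0, 0, 0],
    [-1.0, 0.1, 0, 0, 0, 0],
    [-1.0, 0, 0, 0, 0, 0],
    [-0.8, 0, 0, 0, 0, 0],
    [0, 0, 0, 0, 0, 0]
  ]
}}

```text
clock: 5.83
tool_pos: [0.6033, 0.0778, 0.1744]
orientation: [-154.9, 0.0, -96.5]
force: [-1.3, 0.1, 2.7]
opening: 0.0006
gripper_force: 0.7
```

```bash
cat >> h.py <<'E'
import json
def log():
    o=get_obs(); open("log.jsonl","a").write(json.dumps([list(o["joint_pos"]),list(o["tool_pos"]),list(o["orientation"])])+"\n")
E
cat > fk.py <<'E'
from h import *
from scipy.optimize import least_squares
Ry=lambda a:R.from_euler("y",a,degrees=True); Rz=lambda a:R.from_euler("z",a,degrees=True); Rx=lambda a:R.from_euler("x",a,degrees=True)
# p: h,a1,d,L1,a2,L2,Lt ; j2-j3 tilts forearm down, x axis = forearm
def fk(q,p):
    h,a1,d,L1,a2,L2,Lt=p
    A=Rz(q[0]); U=A*Ry(q[1]); F=A*Ry(q[1]-q[2]); W=F*Rx(SG[0]*q[3])*Ry(-q[4]); T=W*Rx(SG[1]*q[5])
    pos=A.apply([a1,d,h])+U.apply([0,0,L1])+F.apply([L2,0,a2])+W.apply([Lt,0,0])
    return pos,T*TOOL
SG=[1,1]
TOOL=R.from_matrix(np.array([[0,0,1],[-1,0,0],[0,-1,0]]).astype(float))
E
python3 - <<'E'
from h import *
log();o,p,Rq=st();print(o["clock"],o["joint_pos"].round(1),indock(p),o["force"].round(1))
import fk
save("scene","s1");save("top","t1")
for c in("scene","top"): print([(np.round(indock(d["position"]),3),d["score"]) for d in spot_point(c,"lever_knob")])
D=[json.loads(l) for l in open("log.jsonl")]+[[[-50.3576614,20.5895841,.6395,-.0167,-70.135,-16.5056],[.26503,-.62036,.2447],[179.9139,-.0091,-156.8689]]]
for a in(1,-1):
  for b in(1,-1):
    fk.SG[:]=[a,b]; print(a,b,[np.degrees((R.from_euler("xyz",d[2],degrees=True)*fk.fk(d[0],[0]*7)[1].inv()).magnitude()).round(2) for d in D], np.degrees((fk.fk(D[-1][0],[0]*7)[1].inv()*R.from_euler("xyz",D[-1][2],degrees=True)).as_rotvec()).round(1))
E
```

```text
5.8333 [ 29.    5.8 -48.5  44.8 -20.4 -75.8] [0.00282784 0.06735557 0.10834774] [-1.3  0.1  2.7]
[(array([-0.006,  0.096,  0.103]), 0.67), (array([ 0.058, -0.223, -0.107]), 0.42)]
[(array([-0.229, -0.304,  0.023]), 0.65)]
1 1 [np.float64(70.95), np.float64(33.02)] [-0. -0. 33.]
1 -1 [np.float64(89.63), np.float64(0.03)] [-0. -0.  0.]
-1 1 [np.float64(151.62), np.float64(33.01)] [-0. -0. 33.]
-1 -1 [np.float64(0.0), np.float64(0.0)] [-0. -0. -0.]
```

Lever's open at about 2.3 rad. Back off, straighten the tool and turn it for the cartridge.

>>> {"api": "play_rows", "payload": {
  "plan": [
    [0.5, 0, -3, 0, 0, 0],
    [0.5, 0, -4, 0, 0, 0],
    [0, 0, -4, 0, 0, 0],
    [0, 0, 0, -6.2, 0, 0],
    [0, 0, 0, -6.2, 0, 0],
    [0, 0, 0, -6.3, 0, 0],
    [0, 0, 0, -6.2, 0, 0],
    [0, 0, 0, 0, 0, -6.9],
    [0, 0, 0, 0, 0, -6.9],
    [0, 0, 0, 0, 0, -6.9],
    [0, 0, 0, 0, 0, -6.9],
    [0, 0, 0, 0, 0, -6.9],
    [0, 0, 0, 0, 0, -6.9],
    [0, 0, 0, 0, 0, -6.9],
    [0, 0, 0, 0, 0, -6.9],
    [0, 0, 0, 0, 0, -6.9],
    [0, 0, 0, 0, 0, 0],
    [0, 0, 0, 0, 0, 0]
  ],
  "grip": 5.5
}}

```text
clock: 7.53
tool_pos: [0.5551, 0.0716, 0.2727]
orientation: [-179.9, -0.1, -34.7]
force: [-1.0, 0.3, -1.1]
opening: 0.055
gripper_force: 0.0
```

```bash
cat >> h.py <<'E'
def down(psi): return R.from_euler("xyz",[180,0,psi],degrees=True)
E
python3 -c "
from h import *
log();go([.576,.387,.20],down(-34))"
```

```text
clock 7.5333 tcp [0.5551 0.0716 0.2727] rpy [-1.799e+02 -1.000e-01 -3.470e+01] q [ 27.   9. -12.   0. -69.  28.] F [-1.   0.3 -1.1] open 0.05498682150740836
shift cm (tool axes now) [-16.25 -27.11   7.28] turn [-0.07 -0.11 -0.69]
```

>>> {"api": "play_rows", "payload": {
  "plan": [
    [-1.6, -2.7, 0, 0, 0, 0],
    [-1.6, -2.7, 0, 0, 0, 0],
    [-1.6, -2.7, 0, 0, 0, 0],
    [-1.6, -2.7, 0, 0, 0, 0],
    [-1.6, -2.7, 0.5, 0, 0, 0],
    [-1.6, -2.7, 1, 0, 0, 0],
    [-1.6, -2.7, 1, 0, 0, 0],
    [-1.6, -2.7, 1, 0, 0, 0],
    [-1.6, -2.7, 1.5, 0, 0, -0.3],
    [-1.8, -2.8, 2, 0, 0, -0.3],
    [0, 0, 0, 0, 0, 0],
    [0, 0, 0, 0, 0, 0]
  ]
}}

```text
clock: 8.53
tool_pos: [0.574, 0.3879, 0.2001]
orientation: [179.8, -0.1, -34.0]
force: [0.6, -0.6, 1.3]
opening: 0.0553
gripper_force: 0.0
```

```bash
python3 -c "
from h import *
log();go([.576,.387,.048],down(-34))"
```

```text
clock 8.5333 tcp [0.574  0.3879 0.2001] rpy [ 1.798e+02 -1.000e-01 -3.400e+01] q [ 50.  24.  -0.   0. -66.   6.] F [ 0.6 -0.6  1.3] open 0.055274568127158724
shift cm (tool axes now) [ 0.2  -0.08 15.21] turn [ 0.16 -0.07  0.02]
```

>>> {"api": "play_rows", "payload": {
  "plan": [
    [0.2, 0, 3, 0, 0, 0],
    [0, 0, 3, 0, 0, 0],
    [0, 0, 3, 0, 0, 0],
    [0, 0, 3, 0, 0, 0],
    [0, 0, 2, 0, 0, 0],
    [0, 0, 1.2, 0, 0, 0],
    [0, 0, 0, 0, 0, 0],
    [0, 0, 0, 0, 0, 0]
  ]
}}

```text
clock: 9.2
tool_pos: [0.5776, 0.3854, 0.0516]
orientation: [-179.9, -0.1, -33.9]
force: [0.3, 0.5, 0.9]
opening: 0.0552
gripper_force: 0.0
```

>>> {"api": "play_rows", "payload": {
  "plan": [
    [0, 0, 0, 0, 0, 0],
    [0, 0, 0, 0, 0, 0],
    [0, 0, 0, 0, 0, 0],
    [0, 0, 0, 0, 0, 0],
    [0, 0, 0, 0, 0, 0],
    [0, 0, 0, 0, 0, 0],
    [0, 0, 0, 0, 0, 0],
    [0, 0, 0, 0, 0, 0]
  ],
  "grip": 0
}}

```text
clock: 9.87
tool_pos: [0.5773, 0.386, 0.0516]
orientation: [-179.9, -0.1, -33.9]
force: [-1.8, -0.1, 5.3]
opening: 0.0275
gripper_force: 29.9
```

```bash
python3 - <<'E'
from ovl import *
log();go([.576,.387,.20],down(-34))
save("scene","s2");save("top","t2")
for c in("scene","top"): print([(np.round(d["position"],3),d["score"]) for d in spot_point(c,"cartridge")])
import fk; from scipy.optimize import least_squares
fk.SG[:]=[-1,-1]
D=[json.loads(l) for l in open("log.jsonl")]+[[[-50.3576614,20.5895841,.6395,-.0167,-70.135,-16.5056],[.26503,-.62036,.2447],0]]
f=lambda p:np.concatenate([fk.fk(d[0],p)[0]-d[1] for d in D])
r=least_squares(f,[.4,.05,-.19,.4,0.05,.4,.2]);print(r.x.round(4),np.abs(r.fun).max()); np.save("fk.npy",r.x)
def ik(p,Rt,q0):
    g=lambda q:np.r_[(fk.fk(q,r.x)[0]-p)*1000,np.degrees((fk.fk(q,r.x)[1].inv()*Rt).as_rotvec())*3]
    s=least_squares(g,q0,bounds=([-176,-82,-58,-174,-174.8,-173],[176,121,71,95.5,-.11,173]),x_scale=10); return s.x,s.cost
q=[18,4,-47,33,-19,-54]
for z in(.104,.09,.07,.05,.035,.024):
    q,c=ik(dockp([0,0,z]),docktool(),q); print(z,q.round(1),round(c,4))
E
```

```text
clock 9.8667 tcp [0.5773 0.386  0.0516] rpy [-1.799e+02 -1.000e-01 -3.390e+01] q [ 50.  31.  -9.   0. -49.   6.] F [-1.8 -0.1  5.3] open 0.027499563210600323
shift cm (tool axes now) [ -0.13  -0.04 -14.84] turn [-0.12 -0.14  0.15]
[(array([ 0.664,  0.38 , -0.   ]), 0.73), (array([0.57 , 0.388, 0.004]), 0.54)]
[(array([0.667, 0.383, 0.002]), 0.88), (array([ 0.526, -0.377,  0.044]), 0.32)]
[ 0.113   0.1868 -0.183   0.5056  0.0548  0.2697  0.3112] 0.04759917171562243
0.104 [ 26.3   2.5 -46.4  34.8 -23.6 -62.7] 0.0
0.09 [ 25.9   4.3 -47.7  39.2 -20.9 -67.1] 0.0
0.07 [ 25.3   7.  -49.5  47.8 -17.4 -75.7] 0.0
0.05 [ 24.8   9.8 -51.1  60.2 -14.6 -88.2] 0.0
0.035 [  24.3   12.   -52.2   72.6  -13.1 -100.5] 0.0
0.024 [  24.1   13.6  -52.9   83.   -12.5 -110.9] 0.0
```

```bash
cat >> fk.py <<'E'
SG[:]=[-1,-1]
def fk(q,p):
    h,a1,d,b,L1,a2,L2,d2,v,w,Lt=p
    A=Rz(q[0]); U=A*Ry(q[1]); F=A*Ry(q[1]-q[2]); F4=F*Rx(SG[0]*q[3]); W=F4*Ry(-q[4]); T=W*Rx(SG[1]*q[5])
    pos=A.apply([a1,d,h])+U.apply([b,0,L1])+F.apply([L2,0,a2])+F4.apply([0,d2,v])+W.apply([Lt,0,w])
    return pos,T*TOOL
def fit():
    D=[json.loads(l) for l in open("log.jsonl")]+[[[-50.3576614,20.5895841,.6395,-.0167,-70.135,-16.5056],[.26503,-.62036,.2447],0]]
    x0=np.array([.4,.05,-.19,0,.4,.05,.4,0,0,0,.2])
    f=lambda p:np.r_[np.concatenate([fk(d[0],p)[0]-d[1] for d in D])*1000,(p-x0)*.3]
    r=least_squares(f,x0); return r.x,np.abs(r.fun[:-11]).max()
def ik(p,Rt,q0,X):
    g=lambda q:np.r_[(fk(q,X)[0]-p)*1000,np.degrees((fk(q,X)[1].inv()*Rt).as_rotvec())*3]
    s=least_squares(g,q0,bounds=([-176,-82,-58.2,-173.8,-174.7,-173.6],[176,121,71.7,95.5,-.11,173.6]),x_scale=10); return s.x,s.cost
E
python3 - <<'E'
from fk import *
X,e=fit(); print(X.round(3),e)
q=[18,4,-47,33,-19,-54]
for z in(.104,.07,.05,.035,.024):
    q,c=ik(dockp([0,0,z]),docktool(),q,X); print(z,q.round(1),round(c,4))
E
```

```text
[ 0.202 -0.001 -0.001 -0.     0.602 -0.     0.464 -0.191  0.     0.001
  0.362] 0.0038634923691938106
0.104 [ 22.1   4.6 -50.1  42.6 -17.3 -67.4] 0.0
0.07 [ 13.4   8.  -54.4  65.   -9.1 -82.8] 0.0
0.05 [   0.8   10.1  -55.6   95.5   -3.1 -102.1] 0.3387
0.035 [   0.8   11.9  -54.9   95.5   -3.2 -102.1] 8.1257
0.024 [   0.8   13.2  -54.3   95.5   -3.2 -102.2] 19.9334
```

```bash
python3 - <<'E'
from fk import *
X,e=fit(); rng=np.random.default_rng(0)
lo=np.array([-40,-40,-58,-173,-150,-173]);hi=np.array([70,90,71,95,-1,173])
for lean in(-40,-30,-20,-10,0,10,20,30,40):
  for flip in(0,180):
    T=docktool()*R.from_euler("z",flip,degrees=True)*R.from_euler("y",lean*(1 if flip==0 else -1),degrees=True)
    sols=[]
    for k in range(25):
        q,c=ik(dockp([0,0,.026]),T,rng.uniform(lo,hi),X)
        if c<.05 and not any(np.abs(q-s).max()<3 for s in sols): sols.append(q)
    for s in sols: print(lean,flip,s.round(0), "toolz_dock",dock(*DK)[0].inv().apply(T.apply([0,0,1])).round(2))
E
```

```text
-40 0 [-12.  23. -12. -58. -52.  52.] toolz_dock [-0.    0.64 -0.77]
-40 180 [ -12.   23.  -12.  -58.  -52. -128.] toolz_dock [-0.    0.64 -0.77]
-30 0 [ -4.  19. -17. -50. -39.  40.] toolz_dock [-0.    0.5  -0.87]
-30 180 [  -4.   19.  -17.  -50.  -39. -140.] toolz_dock [-0.    0.5  -0.87]
-20 0 [  8.  16. -24. -33. -26.  17.] toolz_dock [ 0.    0.34 -0.94]
-20 180 [   8.   16.  -24.  -33.  -26. -163.] toolz_dock [ 0.    0.34 -0.94]
-10 0 [ 19.  14. -41.   9.  -8. -32.] toolz_dock [-0.    0.17 -0.98]
-10 180 [ 19.  14. -41.   9.  -8. 148.] toolz_dock [-0.    0.17 -0.98]
10 0 [  10.   14.  -54.   91.  -16. -106.] toolz_dock [ 0.   -0.17 -0.98]
10 180 [ 10.  14. -54.  91. -16.  74.] toolz_dock [ 0.   -0.17 -0.98]
20 0 [  21.   18.  -52.   76.  -30. -103.] toolz_dock [ 0.   -0.34 -0.94]
20 180 [ 21.  18. -52.  76. -30.  77.] toolz_dock [ 0.   -0.34 -0.94]
30 0 [  29.   22.  -48.   67.  -42. -102.] toolz_dock [ 0.   -0.5  -0.87]
30 180 [ 29.  22. -48.  67. -42.  78.] toolz_dock [ 0.   -0.5  -0.87]
40 0 [  34.   28.  -44.   61.  -53. -103.] toolz_dock [ 0.   -0.64 -0.77]
40 180 [ 34.  28. -44.  61. -53.  77.] toolz_dock [ 0.   -0.64 -0.77]
```

The seated pose is out of reach with the tool square to the dock, but works with the tool leaned 20° about its pinch axis. So I'll move the cartridge 8 cm clear of its big neighbour, set it down and regrasp it leaned.

>>> {"api": "play_rows", "payload": {
  "plan": [
    [0, 0, -1, 0, 0, 0],
    [-1, 0, 0, 0, 0, 0],
    [-1.5, 0, 0, 0, 0, 0],
    [-1.5, 0, 0, 0, 0, 0],
    [-1.5, 0, 0, 0, 0, 0],
    [-1.5, 0, 0, 0, 0, 0],
    [-1, 0, 0, 0, 0, 0],
    [0, 0, 0.5, 0, 0, 0],
    [0, 0, 0.5, 0, 0, 0],
    [0, 0, 0, 0, 0, 0],
    [0, 0, 0, 0, 0, 0]
  ]
}}

```text
clock: 10.98
tool_pos: [0.5108, 0.431, 0.051]
orientation: [-179.9, -0.1, -33.8]
force: [-2.5, 1.5, 4.5]
opening: 0.028
gripper_force: 30.0
```

>>> {"api": "play_rows", "payload": {
  "plan": [
    [0, 0, 0, 0, 0, 0],
    [0, 0, 0, 0, 0, 0],
    [0, 0, 0, 0, 0, 0],
    [0, 0, 0, 0, -5, 0],
    [0, 0, 0, 0, -5, 0],
    [0, 0, 0, 0, -5, 0],
    [0, 0, 0, 0, -5, 0],
    [0, 0, 0, 0, 0, 0],
    [0, 0, 0, 0, 0, 0],
    [0, 0, 0, 0, 0, 0]
  ],
  "grip": 4.5
}}

```text
clock: 11.82
tool_pos: [0.5108, 0.4295, 0.05]
orientation: [180.0, 19.8, -33.9]
force: [-0.6, 0.7, 0.2]
opening: 0.045
gripper_force: 0.0
```

```bash
python3 - <<'E'
from ovl import *
log();go([.5777-.0663,.386+.0447,.048],down(-34)*R.from_euler("y",-20,degrees=True))
save("scene","s3");save("top","t3")
for c in("scene","top"): print([(np.round(d["position"],3),d["score"]) for d in spot_point(c,"cartridge")])
E
```

```text
clock 11.8167 tcp [0.5108 0.4295 0.05  ] rpy [180.   19.8 -33.9] q [ 45.  34.   1. -22. -63.  22.] F [-0.6  0.7  0.2] open 0.04500370943947931
shift cm (tool axes now) [ 0.05 -0.13  0.19] turn [ 0.03 -0.2   0.06]
[(array([0.506, 0.436, 0.002]), 0.67), (array([0.667, 0.378, 0.002]), 0.55), (array([0.638, 0.009, 0.002]), 0.5)]
[(array([ 0.668,  0.381, -0.   ]), 0.63), (array([0.508, 0.43 , 0.001]), 0.56)]
```

>>> {"api": "play_rows", "payload": {
  "plan": [
    [0, 0, 0, 0, 0, 0],
    [0, 0, 0, 0, 0, 0],
    [0, 0, 0, 0, 0, 0],
    [0, 0, 0, 0, 0, 0],
    [0, 0, 0, 0, 0, 0],
    [0, 0, 0, 0, 0, 0]
  ],
  "grip": 0
}}

```text
clock: 12.52
tool_pos: [0.5105, 0.4305, 0.0508]
orientation: [-179.9, 19.9, -33.8]
force: [-1.4, 1.9, 1.1]
opening: 0.0281
gripper_force: 30.0
```

```bash
python3 - <<'E'
from fk import *
log();o,p,Rq=st()
print(o["opening"],o["gripper_force"],p,o["orientation"])
X,e=fit();print(e)
T=docktool()*R.from_euler("y",-20,degrees=True)
q=o["joint_pos"]
q1,c=ik([.55,.3,.28],Rq,q,X);print(q1.round(0),c)
q1,c=ik([.58,0,.28],Rq,q1,X);print(q1.round(0),c)
q1,c=ik([.58,0,.28],R.from_euler("z",-62.5,degrees=True)*Rq,q1,X);print(q1.round(0),c)
print("turn to T",np.degrees(((R.from_euler("z",-62.5,degrees=True)*Rq).inv()*T).as_rotvec()))
print("total turn",np.degrees((Rq.inv()*T).as_rotvec()))
for z in(.12,.1,.08,.06,.04,.026):
    q1,c=ik(dockp([0,0,z]),T,q1,X);print(z,q1.round(0),round(c,3),dockp([0,0,z]).round(3))
E
```

```text
0.028100034308754053 29.96580272912979 [0.51045748 0.43051785 0.05076315] [-179.91929066   19.89350436  -33.84170953]
0.0011627159291205391
[ 35.  22.  12. -19. -88.  23.] 7.826770558981214e-27
[ 10.  21.   9. -14. -92.  47.] 7.473658460649798e-27
[  6.  11.  -2. -20. -73.  -7.] 4.8235246967093e-23
turn to T [23.43925966 -0.09804783 -8.47427005]
total turn [42.01523975 13.57856694 50.15628775]
0.12 [ 11.   5. -27. -24. -31.   4.] 0.0 [0.588 0.012 0.184]
0.1 [ 10.   7. -26. -25. -30.   7.] 0.0 [0.597 0.011 0.166]
0.08 [ 10.   9. -26. -27. -28.  10.] 0.0 [0.605 0.01  0.148]
0.06 [  9.  12. -25. -29. -27.  12.] 0.0 [0.614 0.009 0.129]
0.04 [  8.  14. -24. -31. -26.  15.] 0.0 [0.622 0.008 0.111]
0.026 [  8.  16. -24. -33. -26.  17.] 0.0 [0.628 0.007 0.099]
```

>>> {"api": "play_rows", "payload": {
  "plan": [
    [-0.9, 0, -2.6, 0, 0, 0],
    [-0.9, 0, -2.6, 0, 0, 0],
    [-0.9, 0, -2.6, 0, 0, 0],
    [-0.9, 0, -2.6, 0, 0, 0],
    [-0.9, 0, -2.6, 0, 0, 0],
    [-1.0, 0, -2.6, 0, 0, 0],
    [-1.0, 0, -2.6, 0, 0, 0],
    [-1.0, 0, -2.6, 0, 0, 0],
    [2.1, 2.5, -0.9, 0, 0, 0],
    [2.1, 2.5, -0.9, 0, 0, 0],
    [2.1, 2.5, -0.9, 0, 0, 0],
    [2.1, 2.5, -0.9, 0, 0, 0],
    [2.1, 2.5, -0.9, 0, 0, 0],
    [2.1, 2.5, -0.9, 0, 0, 0],
    [2.1, 2.5, -0.9, 0, 0, 0],
    [2.1, 2.5, -0.9, 0, 0, 0],
    [2.1, 2.5, -0.9, 0, 0, 0],
    [2.1, 2.5, -0.9, 0, 0, 0],
    [2.1, 2.5, -0.9, 0, 0, 0],
    [2.1, 2.5, -0.9, 0, 0, 0]
  ]
}}

```text
clock: 14.18
tool_pos: [0.5705, 0.0265, 0.2872]
orientation: [-180.0, 19.9, -33.9]
force: [1.0, 0.3, -2.1]
opening: 0.0281
gripper_force: 30.0
```

>>> {"api": "play_rows", "payload": {
  "plan": [
    [0, 0, 0, 4.2, 1.36, 5.02],
    [0, 0, 0, 4.2, 1.36, 5.02],
    [0, 0, 0, 4.2, 1.36, 5.02],
    [0, 0, 0, 4.2, 1.36, 5.02],
    [0, 0, 0, 4.2, 1.36, 5.02],
    [0, 0, 0, 4.2, 1.36, 5.02],
    [0, 0, 0, 4.2, 1.36, 5.02],
    [0, 0, 0, 4.2, 1.36, 5.02],
    [0, 0, 0, 4.2, 1.36, 5.02],
    [0, 0, 0, 4.2, 1.36, 5.02],
    [0, 0, 0, 0, 0, 0],
    [0, 0, 0, 0, 0, 0],
    [0, 0, 0, 0, 0, 0]
  ]
}}

```text
clock: 15.27
tool_pos: [0.5708, 0.0285, 0.2878]
orientation: [-153.6, 18.0, -87.5]
force: [-0.0, 0.1, -1.4]
opening: 0.0281
gripper_force: 30.0
```

```bash
cat >> h.py <<'E'
def TL(l=-20): return docktool()*R.from_euler("y",l,degrees=True)
E
python3 -c "
from h import *
log();go(dockp([0,0,.10]),TL());print(indock(st()[1]))"
```

```text
clock 15.2667 tcp [0.5708 0.0285 0.2878] rpy [-153.6   18.   -87.5] q [ 15.  -4. -24. -15. -41.  -8.] F [-0.   0.1 -1.4] open 0.02812055004522705
shift cm (tool axes now) [ 5.57  2.65 11.01] turn [ 0.06 -0.03  0.17]
[0.02649472 0.01481857 0.22245696]
```

>>> {"api": "play_rows", "payload": {
  "plan": [
    [0.7, 0.3, 1.4, 0, 0, 0],
    [0.7, 0.3, 1.4, 0, 0, 0],
    [0.7, 0.3, 1.4, 0, 0, 0],
    [0.7, 0.3, 1.4, 0, 0, 0],
    [0.7, 0.4, 1.4, 0, 0, 0],
    [0.7, 0.4, 1.4, 0, 0, 0],
    [0.7, 0.4, 1.4, 0, 0, 0],
    [0.7, 0.3, 1.2, 0, 0, 0.2],
    [0, 0, 0, 0, 0, 0],
    [0, 0, 0, 0, 0, 0]
  ]
}}

```text
clock: 16.1
tool_pos: [0.597, 0.0098, 0.164]
orientation: [-153.8, 18.1, -87.9]
force: [0.7, 0.4, -0.7]
opening: 0.0274
gripper_force: 30.0
```

```bash
cat >> ovl.py <<'E'
def cartview(sf,tf,out,z,dx=0,dy=0,reg=((285,165,64,96),(245,160,64,64))):
    tiles=[]
    for f,(x,y,w,h) in((sf,reg[0]),(tf,reg[1])):
        im,cam=load(f); k=6; c=crop(im,x,y,w,h,k); Rd,o=dock(*DK)
        for a,b,zz,col in((.038,.046,0,(0,0,255)),(.030,.038,0,(0,0,255)),(.028,.036,z,(0,255,255)),(.028,.036,z+.06,(0,255,0))):
            d=np.array([dx,dy,0]) if zz else 0
            ov(c,cam,o+Rd.apply(np.array([[i*a/2,j*b/2,zz] for i,j in((1,1),(1,-1),(-1,-1),(-1,1))])+d),x,y,k,col)
        tiles.append(cv2.copyMakeBorder(c,0,600-c.shape[0],0,0,0))
    cv2.imwrite("pics/"+out,np.hstack(tiles))
E
python3 - <<'E'
from ovl import *
log();go(dockp([0,0,.10]),TL());d=indock(st()[1]);print(d)
save("scene","s4");save("top","t4")
for c in("scene","top"):
  for n in("cartridge","dock","lever_knob"): print(c,n,[(np.round(indock(d["position"]),3),d["score"]) for d in spot_point(c,n)][:2])
cartview("s4","t4","o4.png",d[2]-.0505,d[0],d[1])
E
```

```text
clock 16.1 tcp [0.597  0.0098 0.164 ] rpy [-153.8   18.1  -87.9] q [ 10.   7. -26. -25. -30.   7.] F [ 0.7  0.4 -0.7] open 0.027368740426326633
shift cm (tool axes now) [-0.14 -0.03 -0.12] turn [ 0.12 -0.1  -0.23]
[-0.00034821 -0.00088876  0.09839325]
scene cartridge [(array([-0.046,  0.373, -0.062]), 0.77), (array([-0.002,  0.005,  0.052]), 0.57)]
scene dock [(array([-0.   , -0.001,  0.   ]), 0.87)]
scene lever_knob [(array([-0.005,  0.097,  0.105]), 0.74)]
top cartridge [(array([-0.045,  0.376, -0.064]), 0.87), (array([-0.005,  0.095,  0.107]), 0.46)]
top dock [(array([ 0.002,  0.005, -0.001]), 0.96)]
top lever_knob [(array([-0.003,  0.096,  0.11 ]), 0.64)]
```

View pics/o4.png

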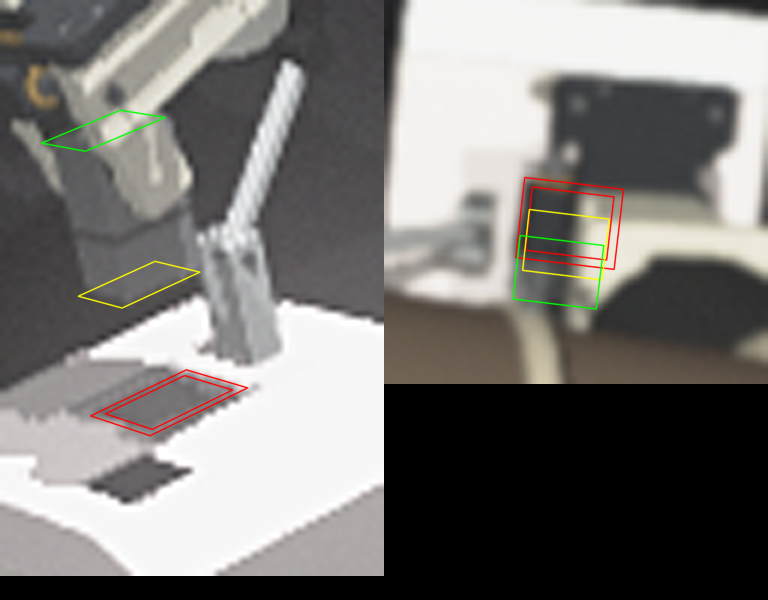

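>>> {"api": "play_rows", "payload": {
  "plan": [
    [0.35, 0, 0.94, 0, 0, 0],
    [0.34, 0, 0.94, 0, 0, 0],
    [0.3, 0, 0.94, 0, 0, 0],
    [0.3, 0, 0.94, 0, 0, 0],
    [0.3, 0, 0.9, 0, 0, -0.2],
    [0, 0, 0, 0, 0, 0],
    [0, 0, 0, 0, 0, 0]
  ]
}}

```text
clock: 17.08
tool_pos: [0.6168, 0.0084, 0.1185]
orientation: [-153.8, 18.0, -87.8]
force: [-0.3, -1.0, -1.6]
opening: 0.0279
gripper_force: 30.0
```

```bash
python3 -c "
from h import *
log();go(dockp([0,0,.0265]),TL());print(indock(st()[1]),dock(*DK)[0].inv().apply(st()[0]['force']))"
```

```text
clock 17.0833 tcp [0.6168 0.0084 0.1185] rpy [-153.8   18.   -87.8] q [  9.  13. -25. -30. -27.  14.] F [-0.3 -1.  -1.6] open 0.027917790153012604
shift cm (tool axes now) [ 0.75 -0.16  2.09] turn [ 0.11 -0.11 -0.08]
[-1.54747966e-03 -4.14556076e-05  4.87431321e-02] [-0.79623282 -1.05166882 -1.36247999]
```

>>> {"api": "play_rows", "payload": {
  "plan": [
    [0.1, -0.1, 0.25, 0, 0, 0],
    [0.1, -0.05, 0.25, 0, 0, 0],
    [0.1, 0, 0.25, 0, 0, 0],
    [0.1, 0, 0.25, 0, 0, 0],
    [0, 0, 0, 0, 0, 0]
  ]
}}

```text
clock: 17.5
tool_pos: [0.6212, 0.0064, 0.1127]
orientation: [-153.6, 18.0, -87.7]
force: [-21.1, -11.4, 25.3]
opening: 0.0277
gripper_force: 30.0
```

```bash
python3 -c "
from h import *
log();go(dockp([0,0,.0265]),TL());print(indock(st()[1]),dock(*DK)[0].inv().apply(st()[0]['force']),st()[0]['moment'])"
```

```text
clock 17.5 tcp [0.6212 0.0064 0.1127] rpy [-153.6   18.   -87.7] q [  8.  14. -24. -31. -26.  15.] F [-21.1 -11.4  25.3] open 0.02769853475755264
shift cm (tool axes now) [0.36 0.02 1.47] turn [ 0.01 -0.07  0.04]
[ 0.00017266 -0.00158988  0.04150804] [ -7.16940687 -13.65946353  31.30152591] [-1.5405222   4.29001563  0.57643592]
```

>>> {"api": "play_rows", "payload": {
  "plan": [
    [0.15, 0.05, -0.1, 0, 0, 0],
    [0, 0, 0, 0, 0, 0],
    [0, 0, 0, 0, 0, 0]
  ]
}}

```text
clock: 17.75
tool_pos: [0.6213, 0.0054, 0.1117]
orientation: [-153.6, 18.0, -87.7]
force: [-3.2, -5.3, 2.1]
opening: 0.0282
gripper_force: 30.0
```

```bash
cat > f.py <<'E'
from h import *
log();go(dockp([0,0,.0265]),TL());print(indock(st()[1]).round(4),"Fdock",dock(*DK)[0].inv().apply(st()[0]['force']).round(1),"Mdock",dock(*DK)[0].inv().apply(st()[0]['moment']).round(2))
E
python3 f.py; python3 - <<'E'
from ovl import *
d=indock(st()[1]); save("scene","s5");save("top","t5")
print([(np.round(indock(d["position"]),3),d["score"]) for d in spot_point("scene","cartridge")])
cartview("s5","t5","o5.png",d[2]-.0505,d[0],d[1])
E
```

```text
clock 17.75 tcp [0.6213 0.0054 0.1117] rpy [-153.6   18.   -87.7] q [  8.  14. -24. -31. -26.  15.] F [-3.2 -5.3  2.1] open 0.028245022866178644
shift cm (tool axes now) [ 0.24 -0.01  1.4 ] turn [-0.01 -0.09 -0.01]
[-0.0001 -0.0025  0.0405] Fdock [-1.5 -5.6  3. ] Mdock [-2.89  2.13  0.76]
[(array([-0.004,  0.005, -0.004]), 0.8), (array([-0.046,  0.376, -0.063]), 0.75)]
```

View pics/o5.png

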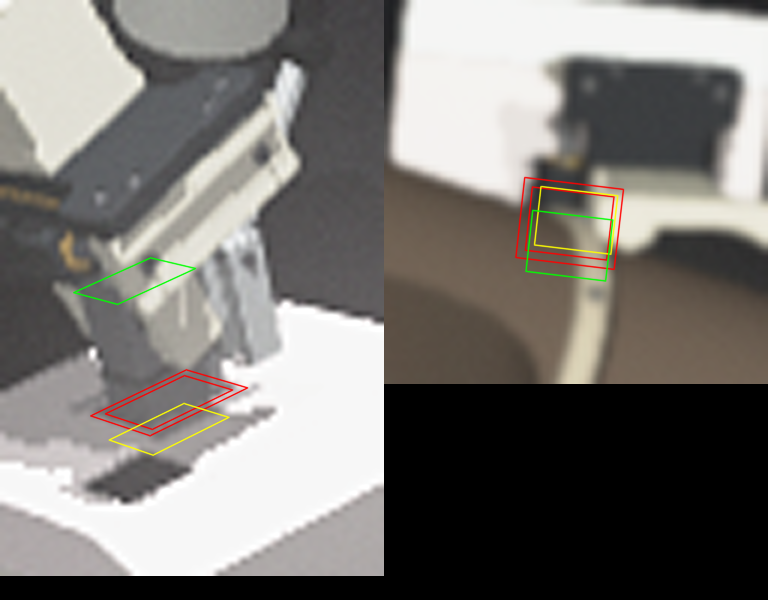

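>>> {"api": "play_rows", "payload": {
  "plan": [
    [0.13, 0.0, 0.2, 0, 0, 0],
    [0.08, 0, 0.2, 0, 0, 0],
    [0.07, 0, 0.2, 0, 0, 0],
    [0, 0, 0, 0, 0, 0],
    [0, 0, 0, 0, 0, 0]
  ]
}}

```text
clock: 18.32
tool_pos: [0.6244, 0.005, 0.1046]
orientation: [-153.7, 18.0, -87.7]
force: [-0.1, -4.4, -3.6]
opening: 0.0277
gripper_force: 30.0
```

```bash
python3 f.py
```

```text
clock 18.3167 tcp [0.6244 0.005  0.1046] rpy [-153.7   18.   -87.7] q [  8.  15. -24. -32. -26.  16.] F [-0.1 -4.4 -3.6] open 0.027709939246501645
shift cm (tool axes now) [-0.03 -0.02  0.68] turn [ 0.04 -0.09 -0.04]
[-0.0002 -0.0026  0.0328] Fdock [-1.1 -4.3 -3.5] Mdock [-3.27  1.85  0.68]
```

>>> {"api": "play_rows", "payload": {
  "plan": [
    [0.1, 0.0, 0.2, 0, 0, 0],
    [0.07, 0, 0.2, 0, 0, 0],
    [0.03, 0, 0.1, 0, 0, 0],
    [0, 0, 0, 0, 0, 0],
    [0, 0, 0, 0, 0, 0]
  ]
}}

```text
clock: 18.73
tool_pos: [0.6266, 0.0047, 0.1]
orientation: [-153.7, 18.0, -87.7]
force: [-0.8, -5.1, -3.5]
opening: 0.0281
gripper_force: 30.0
```

```bash
python3 f.py
```

```text
clock 18.7333 tcp [0.6266 0.0047 0.1   ] rpy [-153.7   18.   -87.7] q [  7.  15. -24. -33. -26.  17.] F [-0.8 -5.1 -3.5] open 0.028057174308212945
shift cm (tool axes now) [-0.2  -0.02  0.2 ] turn [ 0.04 -0.08 -0.02]
[-0.0002 -0.0026  0.0277] Fdock [-1.7 -5.1 -3.1] Mdock [-3.09  2.08  0.75]
```

>>> {"api": "play_rows", "payload": {
  "plan": [
    [0.06, 0.0, 0.15, 0, 0, 0],
    [0.05, 0, 0.15, 0, 0, 0],
    [0, 0, 0, 0, 0, 0],
    [0, 0, 0, 0, 0, 0]
  ]
}}

```text
clock: 19.07
tool_pos: [0.6279, 0.0046, 0.0973]
orientation: [-153.7, 18.0, -87.7]
force: [-2.2, -4.1, -1.9]
opening: 0.0278
gripper_force: 30.0
```

```bash
python3 f.py
```

```text
clock 19.0667 tcp [0.6279 0.0046 0.0973] rpy [-153.7   18.   -87.7] q [  7.  16. -24. -33. -26.  18.] F [-2.2 -4.1 -1.9] open 0.027798315953355978
shift cm (tool axes now) [-0.31 -0.02 -0.08] turn [ 0.03 -0.07 -0.03]
[-0.0002 -0.0026  0.0247] Fdock [-2.4 -4.3 -1. ] Mdock [-2.99  2.16  0.82]
```

>>> {"api": "play_rows", "payload": {
  "plan": [
    [0.05, 0.0, 0.15, 0, 0, 0],
    [0.05, 0, 0.12, 0, 0, 0],
    [0, 0, 0, 0, 0, 0],
    [0, 0, 0, 0, 0, 0]
  ]
}}

```text
clock: 19.4
tool_pos: [0.6285, 0.0053, 0.0961]
orientation: [-153.6, 18.1, -87.6]
force: [-12.0, -2.5, 13.3]
opening: 0.0275
gripper_force: 30.0
```

```bash
python3 f.py;python3 - <<'E'
from ovl import *
d=indock(st()[1]); save("scene","s6");save("top","t6")
print([(np.round(indock(d["position"]),3),d["score"]) for d in spot_point("scene","cartridge")])
E
```

```text
clock 19.4 tcp [0.6285 0.0053 0.0961] rpy [-153.6   18.1  -87.6] q [  7.  16. -23. -33. -26.  18.] F [-12.   -2.5  13.3] open 0.02749855780881549
shift cm (tool axes now) [-0.28 -0.02 -0.24] turn [0.03 0.04 0.  ]
[-0.0002 -0.0018  0.0233] Fdock [-5.  -3.9 17. ] Mdock [-0.42  3.39  1.14]
[(array([-0.045,  0.374, -0.061]), 0.66), (array([ 0.001,  0.003, -0.02 ]), 0.53), (array([-0.252,  0.253,  0.138]), 0.37)]
```

>>> {"api": "play_rows", "payload": {
  "plan": [
    [0, 0, 0, 0, 0, 0],
    [0, 0, 0, 0, 0, 0],
    [0, 0, 0, 0, 0, 0],
    [0, 0, 0, 0, 0, 0],
    [0, 0, -2, 0, 0, 0],
    [0, 0, -2.5, 0, 0, 0],
    [0, 0, -2.5, 0, 0, 0],
    [0, 0, -2.5, 0, 0, 0],
    [0, 0, -2.5, 0, 0, 0],
    [0, 0, 0, 0, 0, 0]
  ],
  "grip": 4.5
}}

```text
clock: 20.38
tool_pos: [0.5781, -0.0317, 0.2022]
orientation: [-153.2, 18.0, -87.6]
force: [0.4, 0.1, 0.3]
opening: 0.0451
gripper_force: 0.0
```

```bash
python3 - <<'E'
from ovl import *
log();go(dockp([0,0,.15]),docktool());print(indock(st()[1]))
save("scene","s7");save("top","t7")
print([(np.round(indock(d["position"]),3),d["score"]) for d in spot_point("scene","cartridge")])
cartview("s7","t7","o7.png",-.024,0,0)
E
```

```text
clock 20.3833 tcp [ 0.5781 -0.0317  0.2022] rpy [-153.2   18.   -87.6] q [  5.   4. -25. -26. -36.  11.] F [0.4 0.1 0.3] open 0.045073382803264644
shift cm (tool axes now) [-4.54  0.29  0.47] turn [-0.39 19.95  0.04]
[ 0.00299334 -0.04424039  0.13891157]
[(array([-0.048,  0.374, -0.063]), 0.91), (array([-0.002,  0.002, -0.021]), 0.66), (array([-0.063, -0.386,  0.009]), 0.31)]
```

View pics/o7.png

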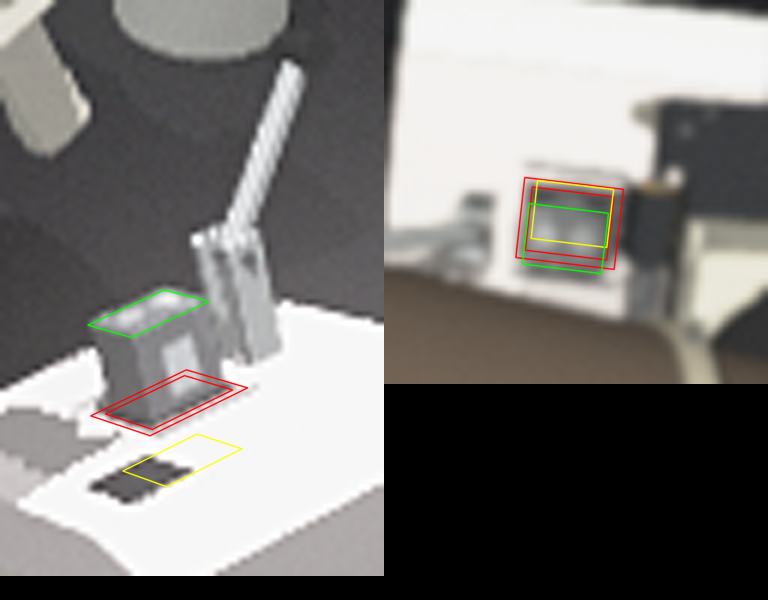

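The cartridge is seated: its top coincides with the predicted seated outline (crop corners (90,325), (165,290), (208,302), (132,337)). Now close the fingers, straighten the tool and go round to the lever's +y side.

```bash
python3 - <<'E'
from fk import *
X,e=fit(); o,p,Rq=st(); print(e)
T=down(-96.4); print("turn",np.degrees((Rq.inv()*T).as_rotvec()).round(1))
q=[15,10,-10,0,-70,-6]; prev=None
for y,z in((-.044,.19),(.135,.16),(.135,.092),(.03,.092),(.0126,.088),(.0007,.0743),(-.0065,.058),(-.0085,.046)):
    w=dockp([0,y,z])+[0,0,.019]; q,c=ik(w,T,q,X)
    print(y,z,w.round(4),q.round(0),round(c,3), "shift",(T.inv().apply(w-prev)*100).round(2) if prev is not None else "")
    prev=w
E
```

```text
0.0016411591064746656
turn [-24.8  19.7   4.3]
-0.044 0.19 [ 0.554  -0.0288  0.2662] [ 17.   8. -13.   0. -69. -24.] 0.0 shift 
0.135 0.16 [0.5866 0.1477 0.239 ] [ 33.  14.  -9.   0. -67. -39.] 0.0 shift [-17.9   -1.27   2.72]
0.135 0.092 [0.6151 0.1445 0.1774] [ 31.  19. -10.  -0. -60. -37.] 0.0 shift [-0.   -2.87  6.16]
0.03 0.092 [0.6034 0.0401 0.1774] [ 22.  17. -14.   0. -59. -29.] 0.0 shift [10.5 -0.   0. ]
0.0126 0.088 [0.6031 0.0227 0.1738] [ 21.  17. -14.  -0. -59. -27.] 0.0 shift [ 1.74 -0.17  0.36]
0.0007 0.0743 [0.6076 0.0102 0.1613] [ 19.  18. -15.   0. -57. -26.] 0.0 shift [ 1.19 -0.58  1.24]
-0.0065 0.058 [0.6136 0.0023 0.1466] [ 18.  19. -15.  -0. -56. -25.] 0.0 shift [ 0.72 -0.69  1.48]
-0.0085 0.046 [ 6.184e-01 -3.000e-04  1.357e-01] [ 18.  20. -15.  -0. -55. -24.] 0.0 shift [ 0.2  -0.51  1.09]
```

>>> {"api": "play_rows", "payload": {
  "plan": [
    [0, 0, -2, 0, 0, 0],
    [0, 0, -2, 0, 0, 0],
    [0, 0, -2, 0, 0, 0],
    [0, 0, -2, 0, 0, 0],
    [0, 0, 0, 0, 0, 0]
  ],
  "grip": 0
}}

```text
clock: 20.95
tool_pos: [0.5433, -0.0549, 0.2678]
orientation: [-153.4, 18.0, -87.6]
force: [0.4, -0.4, 0.9]
opening: 0.0173
gripper_force: 0.0
```

>>> {"api": "play_rows", "payload": {
  "plan": [
    [0, 0, 0, -6.2, 4.9, 1.1],
    [0, 0, 0, -6.2, 4.9, 1.1],
    [0, 0, 0, -6.2, 4.9, 1.1],
    [0, 0, 0, -6.2, 5, 1],
    [0, 0, 0, 0, 0, 0],
    [0, 0, 0, 0, 0, 0]
  ]
}}

```text
clock: 21.45
tool_pos: [0.5437, -0.0527, 0.2624]
orientation: [-177.7, 1.9, -95.7]
force: [-0.2, -0.1, -0.3]
opening: 0.0006
gripper_force: 0.0
```

```bash
python3 -c "
from h import *
log();go(dockp([0,.135,.16])+[0,0,.019],down(-96.4))"
```

```text
clock 21.45 tcp [ 0.5437 -0.0527  0.2624] rpy [-177.7    1.9  -95.7] q [ 14.   6. -15.  -1. -65. -20.] F [-0.2 -0.1 -0.3] open 0.0006284135555200694
shift cm (tool axes now) [-20.28  -2.14   3.11] turn [-2.26  1.94  0.63]
```

>>> {"api": "play_rows", "payload": {
  "plan": [
    [0, 0, 0, -2.3, 1.9, 0.6],
    [-3.4, -0.3, 0, 0, 0, 0],
    [-3.4, -0.3, 0, 0, 0, 0],
    [-3.4, -0.3, 0, 0, 0, 0],
    [-3.4, -0.4, 0, 0, 0, 0],
    [-3.4, -0.4, 0, 0, 0, 0],
    [-3.4, -0.4, 0, 0, 0, 0],
    [0, -0.5, 2, 0, 0, 0],
    [0, -0.6, 2, 0, 0, 0],
    [0, -0.7, 1.5, 0, 0, 0],
    [0, -0.6, 1.5, 0, 0, 0],
    [0, -0.5, 1.5, 0, 0, 0],
    [0, 0, 0, 0, 0, 0],
    [0, 0, 0, 0, 0, 0]
  ]
}}

```text
clock: 22.62
tool_pos: [0.6152, 0.1421, 0.1795]
orientation: [-179.9, 0.1, -96.6]
force: [0.9, -0.4, 0.4]
opening: 0.0004
gripper_force: 0.0
```

```bash
python3 -c "
from h import *
log();go(dockp([0,.03,.092])+[0,0,.019],down(-96.4))"
```

```text
clock 22.6167 tcp [0.6152 0.1421 0.1795] rpy [-1.799e+02  1.000e-01 -9.660e+01] q [ 31.  19. -10.   0. -60. -37.] F [ 0.9 -0.4  0.4] open 0.00044768082935020645
shift cm (tool axes now) [1.026e+01 1.000e-02 2.000e-01] turn [-0.09  0.05 -0.15]
```

>>> {"api": "play_rows", "payload": {
  "plan": [
    [1, 0, 0, 0, 0, 0],
    [1, 0, 0, 0, 0, 0],
    [1, 0, 0, 0, 0, 0],
    [1, 0, 0, 0, 0, 0],
    [1, 0, 0.1, 0, 0, 0],
    [1, 0, 0.1, 0, 0, 0],
    [1, 0, 0, 0, 0, 0],
    [1, 0, 0, 0, 0, 0],
    [1, 0, 0, 0, 0, 0],
    [1.3, 0, 0, 0, 0, 0],
    [0.9, -0.1, 0.2, 0, 0, 0],
    [0.8, -0.1, 0.2, 0, 0, 0],
    [0.6, -0.3, 0.6, 0, 0, 0],
    [0.6, -0.3, 0.6, 0, 0, 0],
    [0.4, -0.3, 0.7, 0, 0, 0],
    [0.3, -0.3, 0.7, 0, 0, 0],
    [0, 0, 0, 0, 0, 0]
  ]
}}

```text
clock: 24.03
tool_pos: [0.6141, 0.0022, 0.1466]
orientation: [-179.9, 0.0, -96.5]
force: [0.4, 0.8, 1.1]
opening: 0.0002
gripper_force: 0.2
```

```bash
python3 -c "
from h import *
log();go(dockp([0,-.0085,.046])+[0,0,.019],down(-96.4))
for c in('scene','top'):
  snapshot(c); print([(np.round(indock(d['position']),3),d['score']) for d in spot_point(c,'lever_knob')])"
```

```text
clock 24.0333 tcp [0.6141 0.0022 0.1466] rpy [-179.9    0.   -96.5] q [ 18.  19. -15.   0. -56. -25.] F [0.4 0.8 1.1] open 0.00017655499985142398
shift cm (tool axes now) [ 0.2  -0.45  1.09] turn [-0.1   0.01 -0.15]
[(array([-0.073, -0.381, -0.051]), 0.74), (array([-0.004, -0.042,  0.055]), 0.42)]
[]
```

>>> {"api": "play_rows", "payload": {
  "plan": [
    [0.3, -0.1, 0.25, 0, 0, 0],
    [0.2, -0.1, 0.25, 0, 0, 0],
    [0.1, -0.1, 0.2, 0, 0, 0],
    [0, 0, 0.1, 0, 0, 0],
    [0, 0, 0, 0, 0, 0]
  ]
}}

```text
clock: 24.65
tool_pos: [0.6169, -0.0033, 0.1407]
orientation: [-179.7, 0.1, -96.5]
force: [0.8, 0.4, 1.6]
opening: 0.0005
gripper_force: 0.6
```

```bash
python3 -c "
from h import *
log();go(dockp([0,-.0085,.046])+[0,0,.019],down(-96.4))"
```

```text
clock 24.65 tcp [ 0.6169 -0.0033  0.1407] rpy [-1.797e+02  1.000e-01 -9.650e+01] q [ 18.  20. -15.   0. -55. -24.] F [0.8 0.4 1.6] open 0.00048025548455972943
shift cm (tool axes now) [-0.32 -0.11  0.5 ] turn [-0.25  0.08 -0.11]
```

>>> {"api": "play_rows", "payload": {
  "plan": [
    [0, 0, 0.15, 0, 0, 0],
    [0, 0, 0.15, 0, 0, 0],
    [0, 0, 0.1, 0, 0, 0],
    [0, 0, 0, 0, 0, 0]
  ]
}}

```text
clock: 24.98
tool_pos: [0.6171, -0.0033, 0.1375]
orientation: [-179.7, 0.1, -96.5]
force: [0.1, -0.5, 7.6]
opening: 0.0003
gripper_force: 2.8
```

```bash
python3 -c "
from h import *
log();go(dockp([0,-.0085,.046])+[0,0,.019],down(-96.4))"
```

```text
clock 24.9833 tcp [ 0.6171 -0.0033  0.1375] rpy [-1.797e+02  1.000e-01 -9.650e+01] q [ 18.  20. -15.   0. -54. -24.] F [ 0.1 -0.5  7.6] open 0.00034888577339460395
shift cm (tool axes now) [-0.32 -0.1   0.18] turn [-0.29  0.07 -0.09]
```

>>> {"api": "play_rows", "payload": {
  "plan": [
    [0, 0, 0.1, 0, 0, 0],
    [0, 0, 0.1, 0, 0, 0],
    [0, 0, 0, 0, 0, 0]
  ]
}}

```text
clock: 25.23
tool_pos: [0.6173, -0.0034, 0.137]
orientation: [-179.7, 0.1, -96.5]
force: [-2.5, 0.0, 17.3]
opening: 0.0001
gripper_force: 8.3
```

>>> {"api": "play_rows", "payload": {
  "plan": [
    [0, 0, -2, 0, 0, 0],
    [0, 0, -3, 0, 0, 0],
    [0, 0, -4, 0, 0, 0],
    [0, 0, -4, 0, 0, 0],
    [0, 3, 0, 0, 0, 0],
    [0, 3, 0, 0, 0, 0],
    [0, 3, 0, 0, 0, 0],
    [0, 0, 0, 0, 0, 0]
  ]
}}

```text
clock: 25.9
tool_pos: [0.5214, 0.0066, 0.2642]
orientation: [-179.9, 0.1, -96.5]
force: [-0.1, 0.2, -0.6]
opening: 0.0004
gripper_force: 0.0
```

```bash
cat > v.py <<'E'
from ovl import *
import sys
def lev(th):
    return dockp([[sx*.005,.042-r*np.cos(th),.042+r*np.sin(th)] for sx,r in((1,0),(1,.082),(-1,.082),(-1,0))])
E
python3 - <<'E'
from v import *
log();go([.552,-.367,.30],down(-162))
save("scene","s8");save("top","t8")
for c in('scene','top'):
  for n in('lever_knob','cartridge','beaker','probe'): print(c,n,[(np.round(d['position'],3),np.round(indock(d['position']),3),round(d['score'],2)) for d in spot_point(c,n)][:3])
tiles=[]
for f,(x,y,w,h) in(("s8",(285,165,64,96)),("t8",(245,160,64,64))):
    im,cam=load(f);k=6;c=crop(im,x,y,w,h,k)
    ov(c,cam,lev(0),x,y,k,(0,255,0)); ov(c,cam,lev(.1),x,y,k,(0,0,255))
    tiles.append(cv2.copyMakeBorder(c,0,600-c.shape[0],0,0,0))
cv2.imwrite("pics/o8.png",np.hstack(tiles))
E
```

```text
clock 25.9 tcp [0.5214 0.0066 0.2642] rpy [-1.799e+02  1.000e-01 -9.650e+01] q [ 22.   5. -17.  -0. -68. -29.] F [-0.1  0.2 -0.6] open 0.0004093072854579319
shift cm (tool axes now) [36.77 -7.29 -3.66] turn [1.000e-02 1.500e-01 6.547e+01]
scene lever_knob [(array([ 0.612, -0.032,  0.111]), array([-0.005, -0.041,  0.042]), 0.68)]
scene cartridge [(array([0.645, 0.009, 0.056]), array([-0.003,  0.003, -0.02 ]), 0.94), (array([ 0.667,  0.38 , -0.001]), array([-0.044,  0.375, -0.063]), 0.88)]
scene beaker [(array([0.385, 0.287, 0.001]), array([-0.288,  0.251,  0.053]), 0.86)]
scene probe [(array([ 0.551, -0.367,  0.001]), array([-0.073, -0.38 , -0.048]), 0.91), (array([ 0.624, -0.383,  0.002]), array([-0.005, -0.388, -0.078]), 0.89)]
top lever_knob []
top cartridge [(array([ 0.386, -0.275, -0.002]), array([-0.232, -0.307,  0.023]), 0.2)]
top beaker []
top probe [(array([ 0.552, -0.37 ,  0.002]), array([-0.071, -0.384, -0.048]), 0.59), (array([ 0.622, -0.377, -0.002]), array([-0.009, -0.383, -0.08 ]), 0.48)]
```

View pics/o8.png

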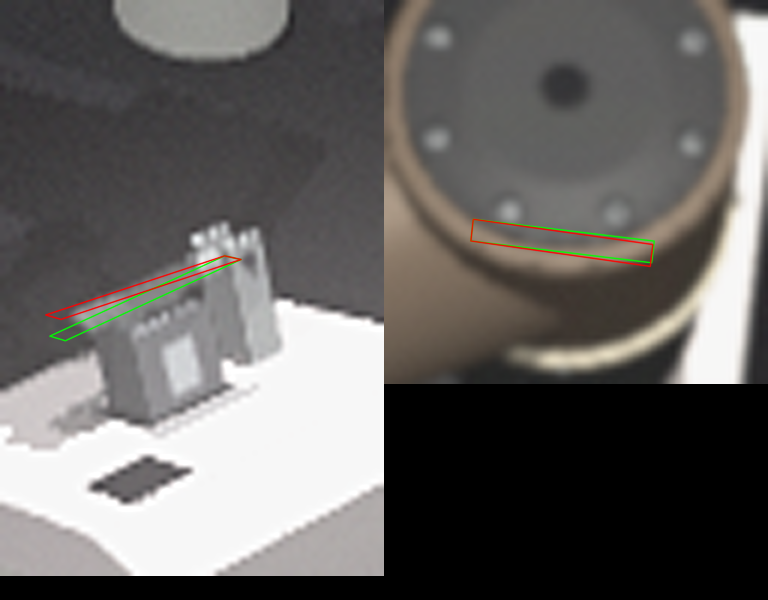

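The lever is shut: the knob reads dock z 42 mm, and the lever hit a hard stop under 17 N. Next is the probe.

>>> {"api": "play_rows", "payload": {
  "plan": [
    [3.7, -0.7, -0.4, 0, 0, 0],
    [3.7, -0.7, -0.4, 0, 0, 0],
    [3.7, -0.7, -0.4, 0, 0, 0],
    [3.7, -0.7, -0.4, 0, 0, 0],
    [3.7, -0.7, 0, 0, 0, 0],
    [3.7, -0.7, 0, 0, 0, 0],
    [3.7, -0.7, 0, 0, 0, 0],
    [3.7, -0.7, 0, 0, 0, 0],
    [3.7, -0.7, 0, 0, 0, 0],
    [3.5, -0.9, 0, 0, 0, 0],
    [0, 0, 0, 0, 0, 0]
  ],
  "grip": 5
}}

```text
clock: 27.32
tool_pos: [0.5561, -0.3725, 0.2781]
orientation: [-179.9, 0.0, -96.7]
force: [0.6, 1.2, -1.6]
opening: 0.05
gripper_force: 0.0
```

>>> {"api": "play_rows", "payload": {
  "plan": [
    [0, 0, 0.5, 0, 0, 6.5],
    [0, 0, 1, 0, 0, 6.5],
    [0, 0, 1, 0, 0, 6.5],
    [0, 0, 1, 0, 0, 6.5],
    [0, 0, 1, 0, 0, 6.5],
    [0, 0, 1, 0, 0, 6.6],
    [0, 0, 1, 0, 0, 6.6],
    [0, 0, 1, 0, 0, 6.6],
    [0, 0, 1, 0, 0, 6.6],
    [0, 0, 0.5, 0, 0, 6.6],
    [0, 0, 0, 0, 0, 0],
    [0, 0, 0, 0, 0, 0]
  ]
}}

```text
clock: 28.32
tool_pos: [0.5566, -0.367, 0.1895]
orientation: [180.0, 0.2, -161.8]
force: [0.2, 0.4, -0.1]
opening: 0.05
gripper_force: 0.0
```

```bash
python3 -c "
from h import *
log();go([.552,-.367,.088],down(-162))"
```

```text
clock 28.3167 tcp [ 0.5566 -0.367   0.1895] rpy [ 180.     0.2 -161.8] q [-17.  22.  -5.  -0. -63. -55.] F [ 0.2  0.4 -0.1] open 0.050017705355075257
shift cm (tool axes now) [ 0.47  0.14 10.15] turn [0.02 0.16 0.19]
```

>>> {"api": "play_rows", "payload": {
  "plan": [
    [0.3, 0.1, 1.5, 0, 0, 0],
    [0.1, 0, 2, 0, 0, 0],
    [0, 0, 2, 0, 0, 0],
    [0, 0, 2, 0, 0, 0],
    [0, 0, 1.6, 0, 0, 0],
    [0, 0, 1, 0, 0, 0],
    [0, 0, 0, 0, 0, 0],
    [0, 0, 0, 0, 0, 0]
  ]
}}

```text
clock: 28.98
tool_pos: [0.5532, -0.3673, 0.0893]
orientation: [-180.0, 0.2, -161.9]
force: [0.2, -0.8, 1.1]
opening: 0.0501
gripper_force: 0.0
```

>>> {"api": "play_rows", "payload": {
  "plan": [
    [0, 0, 0, 0, 0, 0],
    [0, 0, 0, 0, 0, 0],
    [0, 0, 0, 0, 0, 0],
    [0, 0, 0, 0, 0, 0],
    [0, 0, 0, 0, 0, 0],
    [0, 0, 0, 0, 0, 0],
    [0, 0, 0, 0, 0, 0]
  ],
  "grip": 0
}}

```text
clock: 29.57
tool_pos: [0.5531, -0.3672, 0.0896]
orientation: [-180.0, 0.2, -162.0]
force: [-0.9, 0.3, 3.4]
opening: 0.0218
gripper_force: 30.0
```

```bash
python3 - <<'E'
from fk import *
log();go([.552,-.367,.088],down(-162))
o,p,Rq=st(); X,e=fit();q=o["joint_pos"]
for w in([.55,-.367,.27],[.55,-.1,.28],[.45,.2,.28],[.365,.28,.28],[.365,.28,.127]):
    q,c=ik(w,Rq,q,X);print(w,q.round(0),round(c,3))
save("scene","s9");save("top","t9")
for c in('scene','top'):
  for n in('probe','probe_seat','probe_lip'): print(c,n,[(np.round(d['position'],3),round(d['score'],2)) for d in spot_point(c,n)][:3])
E
```

```text
clock 29.5667 tcp [ 0.5531 -0.3672  0.0896] rpy [-180.     0.2 -162. ] q [-17.  27. -12.  -0. -52. -55.] F [-0.9  0.3  3.4] open 0.021848494481680147
shift cm (tool axes now) [0.1  0.05 0.16] turn [-0.05  0.25 -0.  ]
[0.55, -0.367, 0.27] [-17.  18.   1.  -0. -72. -55.] 0.0
[0.55, -0.1, 0.28] [ 10.   8. -11.   0. -70. -82.] 0.0
[0.45, 0.2, 0.28] [  47.    2.  -19.    0.  -69. -119.] 0.0
[0.365, 0.28, 0.28] [  62.   -2.  -22.    0.  -69. -134.] 0.0
[0.365, 0.28, 0.127] [  62.    7.  -35.    0.  -48. -134.] 0.0
scene probe [(array([ 0.552, -0.369, -0.003]), 0.7), (array([ 0.622, -0.384,  0.003]), 0.68), (array([0.645, 0.006, 0.056]), 0.63)]
scene probe_seat [(array([ 0.536, -0.374,  0.057]), 0.72), (array([ 0.636, -0.396,  0.059]), 0.67)]
scene probe_lip [(array([ 0.532, -0.378,  0.047]), 0.76), (array([ 0.633, -0.404,  0.045]), 0.75)]
top probe [(array([ 0.621, -0.378, -0.003]), 0.55)]
top probe_seat [(array([ 0.63 , -0.4  ,  0.059]), 0.39)]
top probe_lip [(array([ 0.425, -0.063,  0.002]), 0.58), (array([ 0.636, -0.405,  0.045]), 0.46)]
```

>>> {"api": "play_rows", "payload": {
  "plan": [
    [0, 0, -2, 0, 0, 0],
    [0, 0, -3, 0, 0, 0],
    [0, 0, -3.5, 0, 0, 0],
    [0, 0, -3.5, 0, 0, 0],
    [0, 0, -3.5, 0, 0, 0],
    [0, 0, -3, 0, 0, 0],
    [0, 0, -1, 0, 0, 0],
    [0, 0, 0, 0, 0, 0]
  ]
}}

```text
clock: 30.63
tool_pos: [0.5533, -0.3678, 0.2876]
orientation: [-179.8, 0.5, -162.0]
force: [0.0, -0.2, -0.6]
opening: 0.0221
gripper_force: 30.0
```

>>> {"api": "play_rows", "payload": {
  "plan": [
    [-0.1, 2, 0, 0, 0, 0],
    [-0.1, 3, 0, 0, 0, 0],
    [-0.1, 3.5, 0, 0, 0, 0],
    [-0.1, 3.5, 0, 0, 0, 0],
    [-0.1, 3.5, 0, 0, 0, 0],
    [-0.1, 3.5, 0, 0, 0, 0],
    [-0.1, 3.5, 0, 0, 0, 0],
    [-0.1, 3.5, 0, 0, 0, 0],
    [-0.1, 3.5, 0, 0, 0, 0],
    [-0.1, 3.5, 0, 0, 0, 0],
    [-0.1, 3.5, 0, 0, 0, 0],
    [-0.1, 3.5, 0, 0, 0, 0],
    [-0.1, 3.5, 0, 0, 0, 0],
    [-0.1, 3.5, 0, 0, 0, 0],
    [-0.1, 3.5, 0, 0, 0, 0],
    [-0.1, 3.5, 0, 0, 0, 0],
    [-0.1, 3.5, 0, 0, 0, 0],
    [-0.1, 3.5, 0, 0, 0, 0],
    [-0.1, 3, 0, 0, 0, 0],
    [-0.1, 2.3, 0, 0, 0, 0]
  ]
}}

```text
clock: 32.3
tool_pos: [0.365, 0.2712, 0.2824]
orientation: [-179.9, 0.1, -162.0]
force: [0.9, -0.1, 0.6]
opening: 0.022
gripper_force: 30.0
```

```bash
cat > pr.py <<'E'
from h import *
from scipy.optimize import least_squares
def look(tag):
    o,p,Rq=st(); log(); tx=Rq.apply([1,0,0]);tx[2]=0
    print("tcp",p.round(4),"rpy",np.round(o["orientation"],1),"open",o["opening"],"t",o["clock"],"F",o["force"].round(1))
    save("scene","s"+tag);save("top","t"+tag)
    for c in('scene','top'):
        for n,lx in(('probe',0),('probe_seat',.0195),('probe_lip',.027)):
            for d in spot_point(c,n):
                r=np.array(d["position"])-p
                if np.linalg.norm(r)<.12: print(c,n,"rel tool x,y mm",(Rq.inv().apply(r)[:2]*1000-[lx*1000,0]).round(1),"z",r[2].round(4),round(d["score"],2))
        for n in('beaker_rim','beaker'): print(c,n,[(np.round(d['position'],4),round(d['score'],2)) for d in spot_point(c,n)][:2])
E
python3 - <<'E'
from pr import *
look("10")
# beaker rim fit from initial pictures: circle edges by contour in both views
for f,roi in(("s0",(295,120,50,60)),("t0",(145,262,55,52))):
    im,cam=load(f)
    from itertools import product
    g=cv2.GaussianBlur(cv2.cvtColor(im,cv2.COLOR_BGR2GRAY),(3,3),0).astype(np.float32)
    gx=cv2.Sobel(g,cv2.CV_32F,1,0);gy=cv2.Sobel(g,cv2.CV_32F,0,1);m=np.hypot(gx,gy)
    th=np.linspace(0,2*np.pi,90); best=[]
    for dx,dy in product(np.arange(-.008,.0081,.001),repeat=2):
        q=np.vstack([cam.proj(np.c_[.386+dx+.044*np.cos(th),.287+dy+.044*np.sin(th),0*th+.095])]).astype(np.float32)
        best.append((cv2.remap(m,q[:,0].copy(),q[:,1].copy(),1).mean(),.386+dx,.287+dy))
    print(f,sorted(best)[-4:])
E
```

```text
tcp [0.365  0.2712 0.2824] rpy [-1.799e+02  1.000e-01 -1.620e+02] open 0.02196429252420425 t 32.3 F [ 0.9 -0.1  0.6]
scene probe rel tool x,y mm [1.2 1.2] z -0.0918 0.61
scene probe_seat rel tool x,y mm [ 0.4 -2. ] z -0.0323 0.71
scene probe_lip rel tool x,y mm [-1.7 -0. ] z -0.0399 0.88
scene beaker_rim [(array([0.3804, 0.2907, 0.0937]), 0.61)]
scene beaker [(array([0.3884, 0.2872, 0.0063]), 0.73)]
top beaker_rim [(array([0.3873, 0.2881, 0.093 ]), 0.41), (array([ 0.3876,  0.2927, -0.0012]), 0.26)]
top beaker [(array([ 3.874e-01,  2.888e-01, -2.000e-04]), 0.68)]
s0 [(np.float32(326.1394), np.float64(0.385), np.float64(0.29)), (np.float32(327.2657), np.float64(0.384), np.float64(0.29)), (np.float32(327.9673), np.float64(0.383), np.float64(0.291)), (np.float32(328.25), np.float64(0.385), np.float64(0.289))]
t0 [(np.float32(367.2988), np.float64(0.388), np.float64(0.289)), (np.float32(369.38705), np.float64(0.387), np.float64(0.288)), (np.float32(370.56268), np.float64(0.386), np.float64(0.289)), (np.float32(374.83984), np.float64(0.387), np.float64(0.289))]
```

>>> {"api": "play_rows", "payload": {
  "plan": [
    [-0.4, 1, 0, 0, 0, 0],
    [0, 0, 2, 0, 0, 0],
    [0, 0, 2, 0, 0, 0],
    [0, 0, 2, 0, 0, 0],
    [0, 0, 2, 0, 0, 0],
    [0, 0, 2, 0, 0, 0],
    [0, 0, 1.7, 0, 0, 0],
    [0, 0, 0, 0, 0, 0],
    [0, 0, 0, 0, 0, 0]
  ]
}}

```text
clock: 33.65
tool_pos: [0.3677, 0.2803, 0.1667]
orientation: [-179.9, 0.2, -162.0]
force: [0.5, 1.0, -0.7]
opening: 0.0222
gripper_force: 30.0
```

```bash
python3 -c "
from pr import *
look('11');go([.3658,.2824,.1265],down(-162))"
```

```text
tcp [0.3677 0.2803 0.1667] rpy [-179.9    0.2 -162. ] open 0.022168811775155627 t 33.65 F [ 0.5  1.  -0.7]
scene probe rel tool x,y mm [ 1.  -1.3] z -0.0884 0.82
scene probe_seat rel tool x,y mm [-1.2  0.2] z -0.0306 0.72
scene probe_lip rel tool x,y mm [-3.3 -2.7] z -0.0411 0.87
scene beaker_rim [(array([0.3813, 0.2891, 0.0932]), 0.91)]
scene beaker [(array([0.3853, 0.2864, 0.0056]), 0.94), (array([0.3486, 0.2778, 0.136 ]), 0.75)]
top beaker_rim []
top beaker [(array([ 0.3854,  0.2904, -0.004 ]), 0.48)]
clock 34.25 tcp [0.3677 0.2804 0.1671] rpy [-180.     0.2 -162. ] q [  62.    4.  -32.    0.  -54. -134.] F [ 0.2 -0.1 -1.1] open 0.021583077510911902
shift cm (tool axes now) [0.13 0.25 4.06] turn [-0.01  0.23 -0.01]
```

>>> {"api": "play_rows", "payload": {
  "plan": [
    [0.1, 0.2, 0.6, 0, 0, 0],
    [0, 0, 0.6, 0, 0, 0],
    [0, 0, 0.6, 0, 0, 0],
    [0, 0, 0.6, 0, 0, 0],
    [0, 0, 0.4, 0, 0, 0],
    [0, 0, 0.4, 0, 0, 0],
    [0, 0, 0, 0, 0, 0]
  ]
}}

```text
clock: 34.83
tool_pos: [0.3659, 0.2815, 0.1339]
orientation: [-179.9, 0.1, -162.0]
force: [0.4, 0.1, -0.3]
opening: 0.022
gripper_force: 30.0
```

```bash
python3 -c "
from h import *
log();go([.3658,.2824,.1265],down(-162))"
```

```text
clock 34.8333 tcp [0.3659 0.2815 0.1339] rpy [-1.799e+02  1.000e-01 -1.620e+02] q [  62.    7.  -34.    0.  -49. -134.] F [ 0.4  0.1 -0.3] open 0.022018112428152183
shift cm (tool axes now) [-0.01  0.09  0.74] turn [-0.08  0.14 -0.03]
```

>>> {"api": "play_rows", "payload": {
  "plan": [
    [0, 0.1, 0.3, 0, 0, 0],
    [0, 0, 0.25, 0, 0, 0],
    [0, 0, 0.15, 0, 0, 0],
    [0, 0, 0, 0, 0, 0],
    [0, 0, 0, 0, 0, 0]
  ]
}}

```text
clock: 35.25
tool_pos: [0.3659, 0.283, 0.128]
orientation: [-180.0, 0.2, -162.0]
force: [-0.5, -0.6, -0.6]
opening: 0.0219
gripper_force: 30.0
```

```bash
python3 -c "
from h import *
log();go([.3658,.2824,.1265],down(-162))"
```

```text
clock 35.25 tcp [0.3659 0.283  0.128 ] rpy [-180.     0.2 -162. ] q [  62.    7.  -35.    0.  -48. -135.] F [-0.5 -0.6 -0.6] open 0.021889843445472675
shift cm (tool axes now) [ 0.03 -0.05  0.15] turn [-0.02  0.22 -0.01]
```

>>> {"api": "play_rows", "payload": {
  "plan": [
    [0, 0, 0.1, 0, 0, 0],
    [0, 0, 0.1, 0, 0, 0],
    [0, 0, 0, 0, 0, 0]
  ]
}}

```text
clock: 35.5
tool_pos: [0.3661, 0.2832, 0.1264]
orientation: [-180.0, 0.3, -162.0]
force: [-1.3, -0.2, 3.5]
opening: 0.022
gripper_force: 30.0
```

```bash
python3 -c "
from h import *
log();go([.3658,.2824,.1265],down(-162))"
```

```text
clock 35.5 tcp [0.3661 0.2832 0.1264] rpy [-180.     0.3 -162. ] q [  62.    7.  -35.    0.  -48. -135.] F [-1.3 -0.2  3.5] open 0.021964985878330057
shift cm (tool axes now) [ 0.06 -0.06 -0.01] turn [-0.01  0.25  0.  ]
```

>>> {"api": "play_rows", "payload": {
  "plan": [
    [0, 0, 0, 0, 0, 0],
    [0, 0, 0, 0, 0, 0],
    [0, 0, 0, 0, 0, 0],
    [0, 0, 0, 0, 0, 0],
    [0, 0, 0, 0, 0, 0],
    [0, 0, 0, 0, 0, 0]
  ],
  "grip": 4.5
}}

```text
clock: 36.0
tool_pos: [0.3659, 0.2829, 0.1259]
orientation: [-180.0, 0.2, -162.0]
force: [-0.3, 0.5, 0.2]
opening: 0.0448
gripper_force: 0.0
```

>>> {"api": "play_rows", "payload": {
  "plan": [
    [0, 0, -1, 0, 0, 0],
    [0, 0, -2, 0, 0, 0],
    [0, 0, -3, 0, 0, 0],
    [0, 0, -3, 0, 0, 0],
    [0, 0, -3, 0, 0, 0],
    [0, -4, 0, 0, 0, 0],
    [0, -4, 0, 0, 0, 0],
    [0, -4, 0, 0, 0, 0],
    [0, -4, 0, 0, 0, 0],
    [0, -4, 0, 0, 0, 0],
    [0, -4, 0, 0, 0, 0],
    [0, -4, 0, 0, 0, 0],
    [0, -4, 0, 0, 0, 0],
    [0, 0, 0, 0, 0, 0]
  ]
}}

```text
clock: 37.17
tool_pos: [0.4651, -0.0269, 0.2458]
orientation: [-179.9, 0.2, -162.3]
force: [0.2, 1.1, 0.4]
opening: 0.0453
gripper_force: 0.0
```

```bash
python3 - <<'E'
from h import *
o=get_obs();print(o["clock"],o["tool_pos"],o["force"])
save("scene","s12");save("top","t12")
for c in('scene','top'):
  for n in('probe','probe_seat','probe_lip','beaker','beaker_rim','lever_knob','cartridge','bulb','bottle','rack'):
    print(c,n,[(np.round(d['position'],3).tolist(),round(d['score'],2)) for d in spot_point(c,n)][:3])
print("expected knob",dockp([0,-.04,.042]),"cart",dockp([0,0,-.024]),"probe",[.3656,.2825,.037])
E
```

```text
37.1667 [ 0.46506404 -0.02690955  0.24581063] [0.18648396 1.14766476 0.41153785]
scene probe [([0.622, -0.382, 0.0], 0.94), ([0.364, 0.284, 0.037], 0.8)]
scene probe_seat [([0.347, 0.278, 0.095], 0.66), ([0.637, -0.398, 0.062], 0.6)]
scene probe_lip [([0.633, -0.405, 0.049], 0.86), ([0.344, 0.272, 0.084], 0.53)]
scene beaker [([0.386, 0.29, 0.005], 0.91)]
scene beaker_rim [([0.379, 0.292, 0.094], 0.9)]
scene lever_knob [([0.613, -0.032, 0.109], 0.67)]
scene cartridge [([0.664, 0.379, -0.005], 0.88), ([0.648, 0.012, 0.057], 0.6)]
scene bulb [([0.415, -0.069, -0.001], 0.81)]
scene bottle [([0.379, -0.268, 0.002], 0.94)]
scene rack [([0.418, -0.069, -0.0], 0.66), ([0.709, -0.225, 0.002], 0.55)]
top probe [([0.621, -0.378, -0.001], 0.5)]
top probe_seat [([0.633, -0.397, 0.057], 0.65)]
top probe_lip [([0.633, -0.403, 0.044], 0.45)]
top beaker []
top beaker_rim []
top lever_knob []
top cartridge [([0.664, 0.386, 0.0], 0.72), ([0.647, 0.004, 0.056], 0.35)]
top bulb [([0.423, -0.061, -0.002], 0.56)]
top bottle [([0.385, -0.273, -0.001], 0.98)]
top rack [([0.714, -0.225, -0.001], 0.56)]
expected knob [ 0.61660189 -0.03177215  0.11306493] cart [0.64877963 0.00486939 0.05324861] probe [0.3656, 0.2825, 0.037]
```

```bash
python3 -c "
from plant import *
print(close_job())"
```

```text
the job is handed in; nothing more can be done
None
```

I handed the job in at about 38 s on the robot's clock. The last camera readings put the cartridge home in the dock, the lever shut over it, and the probe hanging on the beaker rim, with the bystanders where they were; the verdict itself was not shown to me.

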